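Pin the guide bar into the thread stand

TASK

Fit the thread stand's guide bar: start the clevis pin from the wooden block in the stand's top knuckle, slide the bar in by its knob, feeling for the spot where the bar's hidden hole comes under the pin, and press the pin through both knuckles until its head sits fully down on the bracket. Be gentle, forcing neither the pin nor the bar, and leave the two spools of thread alone.

Things in the scene. Friction and masses are not known exactly. Their poses are not given: they have to be found in the camera images.
- stand: Fixed thread stand: plywood board 110 (x) x 190 (y) x 15 mm with a dark steel clevis bracket, 44 (x) x 40 (y) mm, top at 64 mm. Origin on the vertical axis of the bracket's holes, at the board's underside (worktop level); z up. A flat wooden guide bar runs through the bracket along the stand's y and sticks out far to its -y side. Two 22 mm tall spool pegs stand on the board at y = +70 mm.
- top_hole (a point): Centre of the mouth of the upper knuckle's 11.5 mm through hole, 64 mm above the worktop; axes as the stand's. The upper knuckle spans heights 49 to 64 mm. A pin standing in it rests on the bar, drops some 18 to 25 mm by its own weight when the bar's hole comes under it, and then blocks the bar.
- low_hole (a point): Centre of the mouth of the lower knuckle's 11.5 mm through hole, on the same axis, 35 mm above the worktop; axes as the stand's. The lower knuckle spans heights 15 to 35 mm. A sprung ball inside it, 24 mm above the worktop, stops a falling pin 5 to 12 mm short of home; a push of about 5 to 12 N takes it past.
- bar_slot (a point): Point on the hole axis at mid height of the bar, 42 mm up, in the gap between the knuckles. The bar, 24 wide, 12 thick (heights 36 to 48 mm), only slides along the stand's y: about 2.5 N friction, stays where left. Its 11.5 mm pin hole starts out of sight, 12 to 24 mm too far to -y; the bar must go to +y and can overshoot by 10 mm. It always covers the lower knuckle unless its hole is in line.
- knob_top (a point): Centre of the top of the round upright wooden knob on the guide bar: 18 mm diameter, 30 mm tall, its top 83 mm above the worktop. The steel sleeve under it (34 x 26 mm, top 53 mm up) is clamped on the bar somewhere between 76 and 104 mm from the bar's hole: the distance is not known. Axes as the stand's; the bar is pushed and pulled by it along the stand's y.
- pin: Steel clevis pin, loose, about 60 g, upright: shaft 10 mm diameter, 46 mm long, with a nose tapering to 6 mm over the last 6 mm; dark round head 16 mm diameter, 24 mm tall. Origin at the tip of the nose, z up to the head (head from z = 46 to 70 mm). It starts in the wooden block with its tip on the worktop.
- pin_block: Fixed wooden block, 55 x 55 x 32 mm, with a vertical 12 mm hole in its middle in which the pin is parked. Origin at the centre of its underside.
- spool_green: Wooden spool of green thread standing on end, 36 mm diameter, 50 mm tall, loose; origin at its underside. Leave alone.
- spool_cream: Wooden spool of cream thread standing on end, 36 mm diameter, 50 mm tall, loose; origin at its underside. Leave alone.

How it is judged:
On the way, in this order (a step that is already met when the one before it is completed fails the run):
1. the pin stands in the upper knuckle, its tip at least 8 mm inside (z of pin in the frame of top_hole below -0.008 m and horizontal distance between pin and top_hole below 0.005 m and angle between pin's own z axis and vertical below 0.2 rad), for 0.1 s.
2. the pin has gone through the bar's hole and its tip is in the lower knuckle (z of pin in the frame of top_hole below -0.032 m and horizontal distance between pin and top_hole below 0.005 m), for 0.05 s.
At the end, for the whole second after the job is handed in: The pin is through both knuckles and the bar between them, upright, its head down on the bracket (gap at most 1.5 mm), at rest (z of pin in the frame of top_hole below -0.0445 m and horizontal distance between pin and top_hole below 0.003 m and angle between pin's own z axis and vertical below 0.08 rad and linear speed of pin below 0.02 m/s); the robot touches nothing.
It fails at once if the pin or the bar is forced (more than 40 N between the pin and the stand with its bar) (contact force between pin and stand above 40 N).
It fails at once if a spool of thread is moved by more than 20 mm (distance of any of spool_green, spool_cream from where it was at the start of the episode above 0.02 m).
It also fails if it takes over 61 s, if anything falls off the work surface, if the arm or the gripper's body presses on something with over 40 N, if the wrist force passes 120 N, or if a joint passes its speed limit or range.

ROBOT

A 6-joint arm with a two-finger parallel gripper is mounted at the origin on a cart in front of the work surface, level with it; the furniture and walls round the work are solid. World frame = base frame: x ahead of the robot, y to its left, z up, the work surface at z = 0. Lengths are in m, angles in rad, forces in N, time in s.
With the tool pointing down it reaches from about 0.375 to 0.975 m from the base axis. Payload 3.8 kg.
Tool frame: the origin (TCP) lies on the centre line of the jaws, within the pads' length; the fingertips stand 14 mm ahead of it and the grasp point (between the pads) lies 5 mm behind it; z points along the fingers, y is the line along which they close (so a half turn about z gives the same grasp; the last joint's range is limited). The gripper opens to 85 mm and grips with 20 to 120 N. Pads are 22 mm wide; open, the fingers measure 114 mm over their backs; the gripper's body (76 mm by 85 mm) begins 54 mm behind the grasp point. The pads swing forward as they close: fully open they stand 13 mm farther back than shut.
Start: joints at [-1.153, 0.264, 1.604, -0, 1.274, -0.037], TCP at [0.297, -0.606, 0.245] pointing down, gripper open.
Joint ranges: [-2.63, 2.63], [-0.94, 2.18], [0.31, 2.57], [-1.31, 4.45], [0, 2.66], [-2.55, 2.55]. Speed limits (rad/s): [2.57, 2.57, 3.14, 3.14, 3.14, 3.14].

INTERFACE

Orientations are given as a rotation vector (axis times angle).
In Python, from rig import * gives the robot as it stands.
- The arm moves only by the tool jog_arm, never from a script. Its argument "targets" is a list of rows, each an object with "translation": the shift along the tool's x, y, z in m, a list of three; "delta_rot": the turn, a rotation vector about the tool's x, y, z in degrees, a list of three; "claw": the opening, from 0 (shut) to 1 (fully open). A call has exactly 10 rows; each row is the pose to reach, as a shift and turn from the pose commanded when the call began, along the tool's axes at that moment; what a row does not reach only later rows make up. A row lasts 1/8 s, in which the tool goes at most 62.5 mm and 10.7 degrees, less where a joint would pass 70% of its speed; a pose out of reach is approached as far as the arm can. A call with a gripper value outside its range is refused whole. The fingers move at their own pace and stop on an object; "grip_force" is the grip in N (left out, the last holds). Time passes only in rows, so rows that repeat a pose let the fingers close, or fill a call up. It gives the time, the measured TCP pose, the force, the opening and the grip force at its end, in the units of the state.
- observe(): the state, without advancing time (a new reading comes with each control period).
- read_camera(name): name is "scene" or "top" or "wrist"; returns the picture (480x640x3 uint8, blue, green, red); there is no depth.
- get_calibration(name): a dict with "camera_matrix" (3x3 intrinsics, pixels), "k1" (the pictures are not rectified: a ray, as slopes to the right and down, at radius r is drawn at 1 + k1 r^2 times it, then the intrinsics apply), "R" (3x3) and "t" (3): a world point X has camera coordinates R X + t; the wrist camera has in their place "T_tool_cam" (4x4, takes a point from camera to tool coordinates, whose origin is the TCP and whose axes are the flange's). Camera axes: x right, y down, z forward; pixel columns grow to the right and rows downward; lengths in m; the calibration is good to about 2 mm. A picture is of the moment at which its call begins: read the wrist's pose just before it. get_calibration takes no time and is no camera call.
- sign_off(): hands the job in; it is judged then, once.
Trained networks look in the newest picture that a camera, given by its name, has taken for a name from the list of things; names that differ only in an ending like _2 or _b are one class to them, and where a whole thing is asked for, a point or a joint stands for the part that bears it (a point fixed in the world has none). Each returns a list of dicts, best first, with "p" (0 to 1); they miss things now and then, are a little off and sometimes report something else, mostly with a low value. They report only what shows in the picture. A call takes as long as a camera call.
- find_in(label, camera): "extent" ([centre column, centre row, width, height] as shares, 0 to 1, of the picture: columns of its width, rows of its height, round what is visible of it).
The state is a dict: "t": time; "joints": joint angles; "dq": joint speeds; "joint_efforts": joint torques, N m; "position": TCP position; "ee_rot": TCP orientation; "contact_force": force on the tool from outside, world axes, zero at the start; "torque": the same for the moment, N m; "gripper_width": finger opening in m; "grip_force": force on a finger pad.
Only numpy, scipy, OpenCV 4.12 (cv2) and the standard library are available. Lean on these libraries where they do the work, as an engineer would, in place of code of your own. Each camera call takes 0.05 s, during which the arm holds its last target. There are 200 camera calls.

## Working session

There is one attempt and no reset: what is moved stays moved. The work goes in short steps, Python scripts to look and compute and a tool call to move; the robot and the scene stay as the last step left them, time stands still between calls to the robot, and variables do not carry over. Pictures are saved under pics/ and viewed, at most 10 in all, crops included, and the job is handed in when it is done.

Besides the shell and the picture viewer there is one more tool, called after "Request:" in YAML: its name, and indented under it one key for each argument. jog_arm: Moves the arm, as the interface text tells. Its arguments: {"type":"object","properties":{"targets":{"type":"array"},"grip_force":{"type":"number"}},"required":["targets"]}

```bash
mkdir -p pics
cat > h.py <<'E'
from rig import *
import numpy as np, cv2
from scipy.spatial.transform import Rotation as Ro
E
python3 - <<'E'
from h import *
s=observe();print(s)
for c in("scene","top"):
    im=read_camera(c);cv2.imwrite(f"pics/{c}0.png",im);k=get_calibration(c);print(c,k)
    for n in("stand","knob_top","pin","pin_block","spool_green","spool_cream"):
        print(n,[(np.round(np.array(d["extent"])*[640,480,640,480],1),round(d["p"],2)) for d in find_in(n,c)[:2]])
print(get_calibration("wrist"))
print(observe()["t"])
E
```

```text
{'t': 0.0, 'joints': array([-1.15289743e+00,  2.64776066e-01,  1.60537803e+00,  3.73334197e-05,
        1.27370132e+00, -3.68528425e-02]), 'dq': array([0.00043462, 0.00087561, 0.00191899, 0.00105531, 0.00025492,
       0.00050836]), 'joint_efforts': array([-3.41455074e-03, -5.15123892e+01, -3.67313039e+01,  5.54910741e-05,
        1.31290656e-02,  6.21314967e-06]), 'position': array([ 0.29623914, -0.60573952,  0.24394438]), 'ee_rot': array([-3.05856470e+00, -7.07664043e-01,  6.17615478e-04]), 'contact_force': array([ 0.18573427, -0.83153233,  0.57100551]), 'torque': array([-0.04328118,  0.02276666, -0.036783  ]), 'grip_force': 0.0, 'gripper_width': 0.0853987318052662}
scene {'camera_matrix': array([[602.12738611,   0.        , 319.01569437],
       [  0.        , 602.12738611, 232.91439824],
       [  0.        ,   0.        ,   1.        ]]), 'k1': -0.06161570310271956, 'R': array([[-0.71002485, -0.70417581,  0.00106598],
       [-0.49070577,  0.49369483, -0.71796467],
       [ 0.50504708, -0.51029584, -0.69607873]]), 't': array([0.4963869 , 0.29132516, 0.90124504])}
stand [(array([
[... 1134 characters left out ...]
30.5,  87. ]), 0.42)]
spool_green [(array([300. , 153.6,  17.3,  22.5]), 0.85)]
spool_cream [(array([258.2, 329.2,  17.6,  21.1]), 0.69)]
{'camera_matrix': array([[392.6995865 ,   0.        , 320.55286023],
       [  0.        , 392.6995865 , 237.37017619],
       [  0.        ,   0.        ,   1.        ]]), 'k1': -0.0063126279630739395, 'T_tool_cam': array([[ 2.50138842e-04, -9.51611940e-01, -3.07302217e-01,
         7.96002340e-02],
       [ 9.99999947e-01,  1.73816308e-04,  2.75732325e-04,
         8.77195500e-04],
       [-2.08976036e-04, -3.07302269e-01,  9.51611933e-01,
        -1.28523096e-01],
       [ 0.00000000e+00,  0.00000000e+00,  0.00000000e+00,
         1.00000000e+00]])}
0.7
```

Run:
```python
import cv2,numpy as np
a=cv2.imread("pics/scene0.png")[190:390,220:480];b=cv2.imread("pics/top0.png")[130:350,210:480]
a=cv2.resize(a,(390,300));b=cv2.resize(b,(400,326))
a=cv2.resize(cv2.imread("pics/scene0.png")[190:390,220:480],None,fx=3,fy=3,interpolation=2);b=cv2.resize(cv2.imread("pics/top0.png")[140:340,220:480],None,fx=3,fy=3,interpolation=2)
cv2.imwrite("pics/a.png",a);cv2.imwrite("pics/b.png",b)
```

```text
(no output)
```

View pics/a.png

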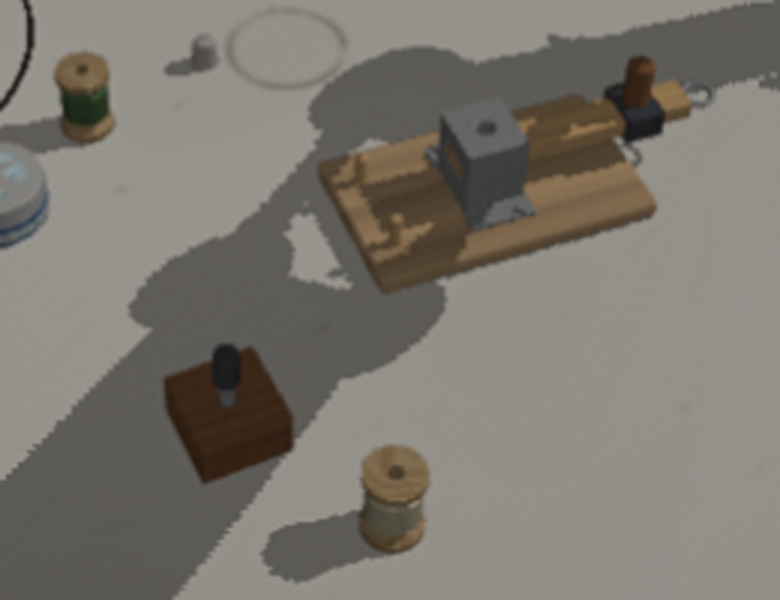

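View pics/b.png

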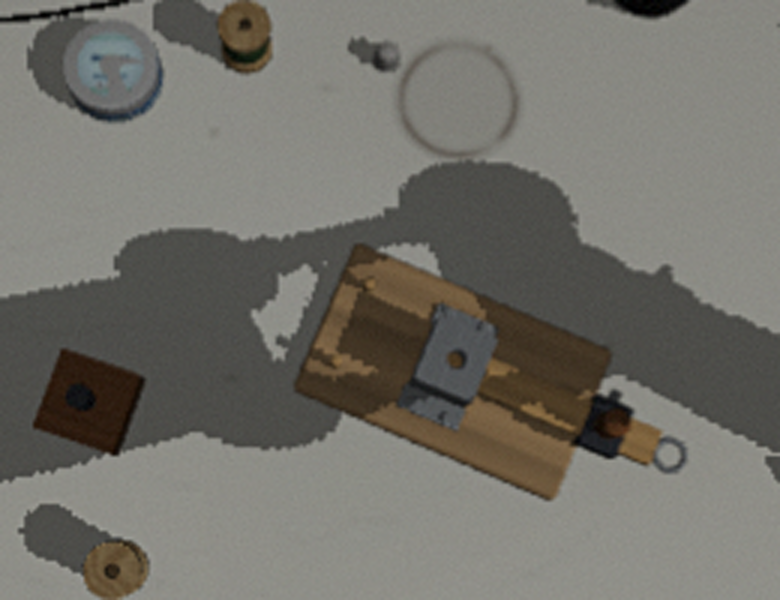

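The views show the hole at scene (382,233) / top (372,260), the pin head at scene (296,308) / top (247,272), and the knob at scene (434,211) / top (424,280). The block is in the clear, and the bar points to image right.

```bash
cat >> h.py <<'E'
def ray(c,uv,pose=None):
    k=get_calibration(c);K=k["camera_matrix"]
    p=np.linalg.inv(K)@[uv[0],uv[1],1];d=p[:2].copy()
    for _ in range(20): d=p[:2]/(1+k["k1"]*(d@d))
    d=np.r_[d,1]
    if c=="wrist":
        T=k["T_tool_cam"];R=Ro.from_rotvec(pose[1]).as_matrix()
        return R@T[:3,3]+pose[0],R@T[:3,:3]@d
    return -k["R"].T@k["t"],k["R"].T@d
def at(c,uv,z,pose=None):
    o,d=ray(c,uv,pose);return (o+d*(z-o[2])/d[2])[:2]
def proj(c,X,pose=None):
    k=get_calibration(c)
    if c=="wrist":
        T=k["T_tool_cam"];R=Ro.from_rotvec(pose[1]).as_matrix()
        p=T[:3,:3].T@(R.T@(np.array(X)-pose[0])-T[:3,3])
    else: p=k["R"]@X+k["t"]
    d=p[:2]/p[2];d=d*(1+k["k1"]*(d@d));return (k["camera_matrix"]@np.r_[d,1])[:2]
E
python3 - <<'E'
from h import *
for n,s,t,z in(("hole",(382.3,232.7),(372.3,259.7),.064),("pin",(295.7,307.7),(246.7,272.3),.07),("knob",(433.7,210.5),(424,280),.083)):
    print(n,at("scene",s,z),at("top",t,z))
q=[at("top",(220+a/3,140+b/3),.015) for a,b in((360,243),(611,353),(550,500),(295,390))]
q=np.array(q);print(q,[ (np.linalg.norm(q[i]-q[i-1]),np.degrees(np.arctan2(*(q[i]-q[i-1])[::-1]))) for i in range(4)])
b=np.array([at("top",(220+a/3,140+b/3),.032) for a,b in((62,349),(145,380),(117,453),(35,426))]);print(b,b.mean(0),[ (np.linalg.norm(b[i]-b[i-1]),np.degrees(np.arctan2(*(b[i]-b[i-1])[::-1]))) for i in range(4)])
s=observe();R=Ro.from_rotvec(s["ee_rot"]).as_matrix();print(R.round(3),s["position"])
for n,uv in (("green",(300,153.6)),("cream",(258.2,329.2))): print(n,at("top",uv,.03))
E
```

```text
hole [0.51797074 0.01701545] [0.5184192  0.01487298]
pin [0.50013174 0.25442504] [0.49917954 0.25209406]
knob [ 0.47665532 -0.0806708 ] [ 0.47636071 -0.0775611 ]
[[ 0.60431478  0.07160194]
 [ 0.52552223 -0.09555646]
 [ 0.42867638 -0.04932038]
 [ 0.50541961  0.11778507]] [(np.float64(0.10914730982914328), np.float64(-25.032141364743214)), (np.float64(0.18479771846637177), np.float64(-115.23752871833841)), (np.float64(0.10731678729716612), np.float64(154.47929081092883)), (np.float64(0.1838851742476297), np.float64(65.33303315661507))]
[[0.5341361  0.26989503]
 [0.51260909 0.21566833]
 [0.46556582 0.233976  ]
 [0.48416843 0.28712908]] [0.49911986 0.25166711] [(np.float64(0.05285622897526365), np.float64(-19.029516305080502)), (np.float64(0.05834335842632799), np.float64(-111.65217153187851)), (np.float64(0.05048010323696656), np.float64(158.73567047102412)), (np.float64(0.056314355414781164), np.float64(70.7108820515496))]
[[ 0.898  0.439  0.   ]
 [ 0.439 -0.898 -0.   ]
 [-0.     0.    -1.   ]] [ 0.2965258  -0.6064242   0.24535637]
green [0.74379756 0.15045534]
cream [0.39252522 0.23590198]
```

Request:
jog_arm:
  targets:
    - {"translation": [0.559, -0.682, 0.055], "delta_rot": [0, 0, -39], "claw": 0.5}
    - {"translation": [0.559, -0.682, 0.055], "delta_rot": [0, 0, -39], "claw": 0.5}
    - {"translation": [0.559, -0.682, 0.055], "delta_rot": [0, 0, -39], "claw": 0.5}
    - {"translation": [0.559, -0.682, 0.055], "delta_rot": [0, 0, -39], "claw": 0.5}
    - {"translation": [0.559, -0.682, 0.055], "delta_rot": [0, 0, -39], "claw": 0.5}
    - {"translation": [0.559, -0.682, 0.055], "delta_rot": [0, 0, -39], "claw": 0.5}
    - {"translation": [0.559, -0.682, 0.055], "delta_rot": [0, 0, -39], "claw": 0.5}
    - {"translation": [0.559, -0.682, 0.055], "delta_rot": [0, 0, -39], "claw": 0.5}
    - {"translation": [0.559, -0.682, 0.055], "delta_rot": [0, 0, -39], "claw": 0.5}
    - {"translation": [0.559, -0.682, 0.055], "delta_rot": [0, 0, -39], "claw": 0.5}

```text
t: 1.95
position: [0.4402, 0.0027, 0.2069]
ee_rot: [2.648, 1.689, 0.002]
contact_force: [0.9, -0.5, 1.0]
gripper_width: 0.0428
grip_force: 0.0
```

```bash
cat >> h.py <<'E'
def snap(name):
    s=observe();p=(s["position"],s["ee_rot"]);im=read_camera("wrist");cv2.imwrite(f"pics/{name}.png",im);np.save(f"pics/{name}.npy",np.array(p));return im,p,s
E
python3 - <<'E'
from h import *
im,p,s=snap("w1");print(p,s["dq"].round(3),s["joints"].round(3),s["t"])
for n in("stand","knob_top"): print(n,[(np.round(np.array(d["extent"])*[640,480,640,480],1),round(d["p"],2)) for d in find_in(n,"wrist")[:2]])
print(proj("wrist",[.518,.016,.064],p),proj("wrist",[.4765,-.079,.083],p))
print(observe()["position"])
E
```

```text
(array([0.44018667, 0.00267725, 0.20690783]), array([2.64773848e+00, 1.68856008e+00, 2.43343629e-03])) [ 1.141  0.214 -0.122 -0.003 -0.102  1.134] [-0.05  -0.166  2.126 -0.     1.18   0.385] 1.95
stand [(array([407.9, 176. , 148.6, 291.8]), 0.69)]
knob_top [(array([405.6, 294. ,  50. ,  52.3]), 0.69)]
[413.07546467 162.80772266] [411.99622632 311.47178909]
[0.43996617 0.00360339 0.20645444]
```

View pics/w1.png

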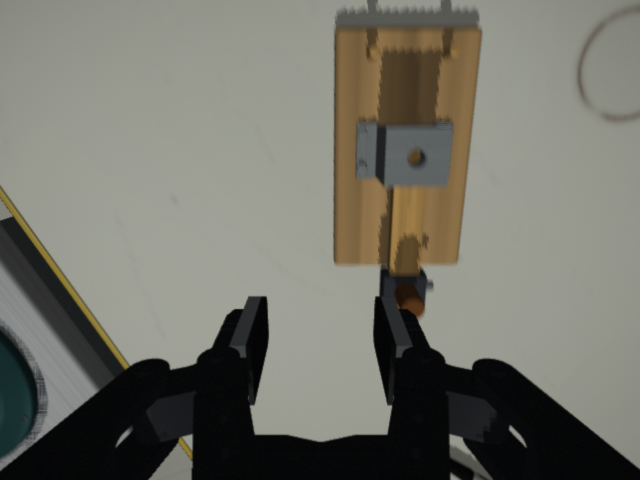

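The wrist view shows the stand aligned with the image vertical, with the hole at (416,157). The arm was still moving, so I'll go on to the pin.

Request:
jog_arm:
  targets:
    - {"translation": [0.25, -0.051, 0.016], "delta_rot": [0, 0, 0], "claw": 0.5}
    - {"translation": [0.25, -0.051, 0.016], "delta_rot": [0, 0, 0], "claw": 0.5}
    - {"translation": [0.25, -0.051, 0.016], "delta_rot": [0, 0, 0], "claw": 0.5}
    - {"translation": [0.25, -0.051, 0.016], "delta_rot": [0, 0, 0], "claw": 0.5}
    - {"translation": [0.25, -0.051, 0.016], "delta_rot": [0, 0, 0], "claw": 0.5}
    - {"translation": [0.25, -0.051, 0.016], "delta_rot": [0, 0, 0], "claw": 0.5}
    - {"translation": [0.25, -0.051, 0.016], "delta_rot": [0, 0, 0], "claw": 0.5}
    - {"translation": [0.25, -0.051, 0.016], "delta_rot": [0, 0, 0], "claw": 0.5}
    - {"translation": [0.25, -0.051, 0.016], "delta_rot": [0, 0, 0], "claw": 0.5}
    - {"translation": [0.25, -0.051, 0.016], "delta_rot": [0, 0, 0], "claw": 0.5}

```text
t: 3.35
position: [0.499, 0.2485, 0.1906]
ee_rot: [2.649, 1.688, 0.0]
contact_force: [0.5, 0.3, 0.3]
gripper_width: 0.0426
grip_force: 0.0
```

Run:
```python
from h import *
im,p,s=snap("w2");print(p,s["joints"].round(3),s["t"])
print([(np.round(np.array(d["extent"])*[640,480,640,480],1),round(d["p"],2)) for d in find_in("pin","wrist")[:2]])
print(proj("wrist",[.4995,.253,.07],p))
```

```text
(array([0.49903694, 0.24847971, 0.190578  ]), array([2.64921413e+00, 1.68843889e+00, 4.62971127e-04])) [ 0.417  0.084  1.918 -0.     1.14   0.853] 3.35
[(array([319. , 218.6,  24. ,  33.2]), 0.72), (array([207.6, 282.3,  59.6,  61.8]), 0.32)]
[316.3632133  228.91174467]
```

View pics/w2.png

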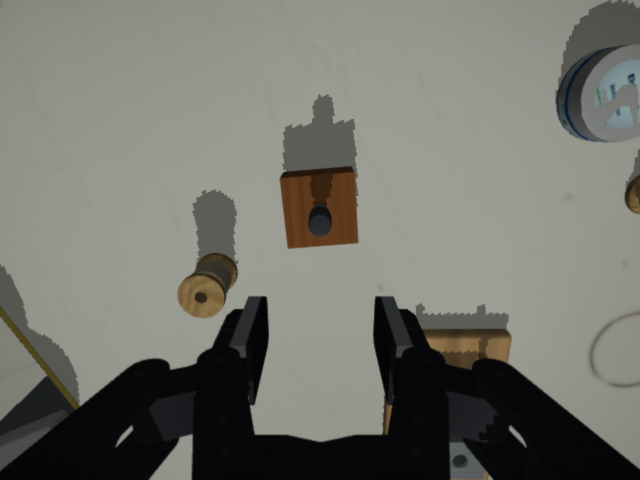

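The pin's head top sits at about (319.5,223), and the stand's hole also shows at (460,461).

Run:
```python
from h import *
im=cv2.imread("pics/w2.png");p=np.load("pics/w2.npy")
print(at("wrist",(319.3,223.5),.07,p),at("wrist",(460,461),.064,p))
g=cv2.cvtColor(im,6);print(g[198:244:2,319],g[220,300:340:2]);
c=cv2.resize(im[440:480,420:510],None,fx=6,fy=6,interpolation=2);d=cv2.resize(im[190:250,275:365],None,fx=6,fy=6,interpolation=2)
cv2.imwrite("pics/c.png",np.vstack([c,d]))
p1=np.load("pics/w1.npy");print(at("wrist",(416.5,156.5),.064,p1),at("wrist",(410,303),.083,p1))
```

```text
[0.50283686 0.2555523 ] [0.52157678 0.01633706]
[39 39 37 38 23 16 15 16 26 39 39 40 39 40 40 41 43 45 48 64 67 68 66] [63 60 61 65 50 31 39 39 41 39 40 38 41 40 39 21 62 65 67 67]
[0.52164269 0.019016  ] [ 0.47762368 -0.07203246]
```

View pics/c.png

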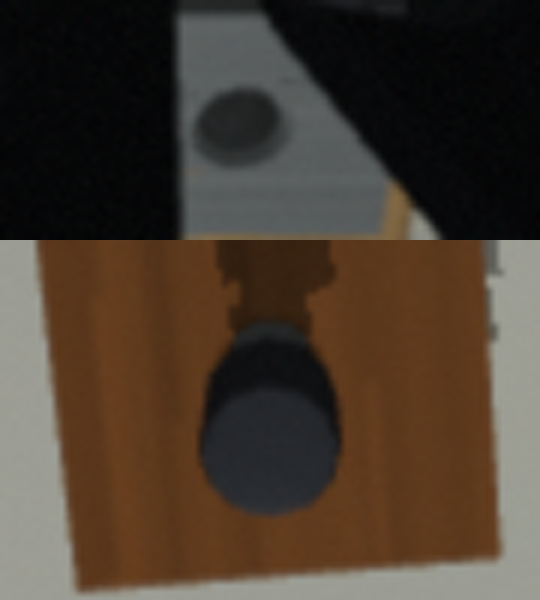

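Request:
jog_arm:
  targets:
    - {"translation": [0.006, -0.001, 0.06], "delta_rot": [0, 0, 0], "claw": 0.5}
    - {"translation": [0.006, -0.001, 0.1], "delta_rot": [0, 0, 0], "claw": 0.5}
    - {"translation": [0.006, -0.001, 0.126], "delta_rot": [0, 0, 0], "claw": 0.5}
    - {"translation": [0.006, -0.001, 0.126], "delta_rot": [0, 0, 0], "claw": 0.5}
    - {"translation": [0.006, -0.001, 0.126], "delta_rot": [0, 0, 0], "claw": 0}
    - {"translation": [0.006, -0.001, 0.126], "delta_rot": [0, 0, 0], "claw": 0}
    - {"translation": [0.006, -0.001, 0.126], "delta_rot": [0, 0, 0], "claw": 0}
    - {"translation": [0.006, -0.001, 0.126], "delta_rot": [0, 0, 0], "claw": 0}
    - {"translation": [0.006, -0.001, 0.126], "delta_rot": [0, 0, 0], "claw": 0}
    - {"translation": [0.006, -0.001, 0.126], "delta_rot": [0, 0, 0], "claw": 0}
  grip_force: 30

```text
t: 4.7
position: [0.5021, 0.2554, 0.0661]
ee_rot: [2.648, 1.689, 0.005]
contact_force: [-0.2, -0.1, 6.6]
gripper_width: 0.0151
grip_force: 29.8
```

Request:
jog_arm:
  targets:
    - {"translation": [0, 0, -0.05], "delta_rot": [0, 0, 0], "claw": 0}
    - {"translation": [0, 0, -0.09], "delta_rot": [0, 0, 0], "claw": 0}
    - {"translation": [-0.04, 0.023, -0.09], "delta_rot": [0, 0, 0], "claw": 0}
    - {"translation": [-0.09, 0.051, -0.09], "delta_rot": [0, 0, 0], "claw": 0}
    - {"translation": [-0.14, 0.079, -0.09], "delta_rot": [0, 0, 0], "claw": 0}
    - {"translation": [-0.18, 0.102, -0.09], "delta_rot": [0, 0, 0], "claw": 0}
    - {"translation": [-0.208, 0.118, -0.09], "delta_rot": [0, 0, 0], "claw": 0}
    - {"translation": [-0.208, 0.118, -0.09], "delta_rot": [0, 0, 0], "claw": 0}
    - {"translation": [-0.208, 0.118, -0.09], "delta_rot": [0, 0, 0], "claw": 0}
    - {"translation": [-0.208, 0.118, -0.09], "delta_rot": [0, 0, 0], "claw": 0}

```text
t: 5.95
position: [0.5196, 0.0174, 0.1542]
ee_rot: [-2.647, -1.691, 0.0]
contact_force: [0.1, 0.1, -1.0]
gripper_width: 0.0148
grip_force: 30.1
```

Run:
```python
from h import *
im,p,s=snap("w3");print(p,s["t"],s["gripper_width"],s["contact_force"])
a=read_camera("scene");b=read_camera("top")
cv2.imwrite("pics/s3.png",a);cv2.imwrite("pics/t3.png",b)
A=cv2.resize(a[170:270,330:450],(400,333),interpolation=2);B=cv2.resize(b[200:300,320:440],(400,333),interpolation=2)
W=cv2.resize(im[130:330,240:400],None,fx=2.5,fy=2.5,interpolation=2)
c=np.zeros((500,800,3),np.uint8);c[:,:400]=W;c[:250,400:]=cv2.resize(A,(400,250));c[250:,400:]=cv2.resize(B,(400,250))
cv2.imwrite("pics/d.png",c)
```

```text
(array([0.51964838, 0.01740081, 0.15421739]), array([-2.64732840e+00, -1.69062079e+00,  3.14350420e-04])) 5.95 0.014802093157101114 [ 0.10540677  0.14963036 -1.03253176]
```

View pics/d.png

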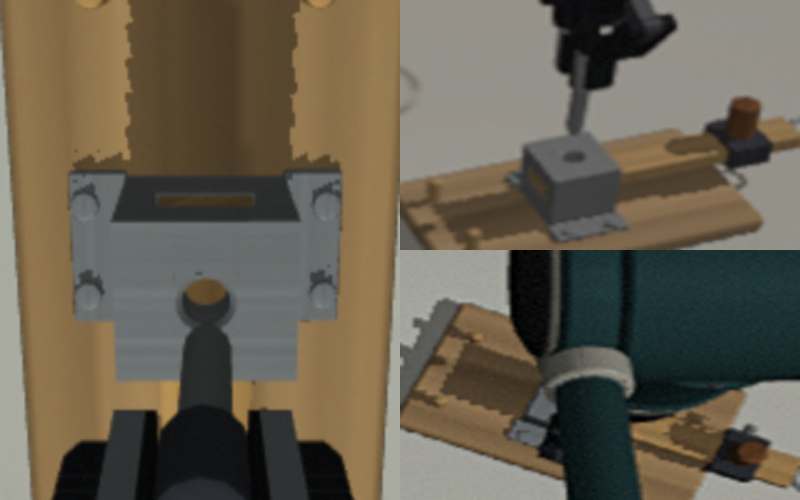

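Run:
```python
from h import *
p=np.load("pics/w3.npy")
o1,d1=ray("wrist",(323.2,259),p);o2,d2=ray("scene",(382.3,222.5))
s=np.linalg.lstsq(np.c_[d1,-d2],o2-o1,rcond=None)[0];print("tip",o1+s[0]*d1,o2+s[1]*d2)
print("tip at z .088", at("wrist",(323.2,259),.088,p),at("scene",(382.3,222.5),.088))
print("hole wrist",at("wrist",(240+205/2.5,130+297/2.5),.064,p),"scene",at("scene",(382.3,232.7),.064))
g=cv2.cvtColor(cv2.imread("pics/s3.png"),6)
for r in range(186,226,2): print(r,g[r,370:400])
for z in(.088,.1,.12,.134,.15): print(z,proj("scene",[.5196,.0174,z]),proj("wrist",[.5196,.0174,z],p))
```

```text
tip [0.52323793 0.01893068 0.08540332] [0.52121985 0.01580585 0.0868181 ]
tip at z .088 [0.52364102 0.01984601] [0.52046102 0.01683103]
hole wrist [0.52197133 0.0175419 ] scene [0.51797074 0.01701545]
186 [146 145 146 146 146 146 125  81  36  11  10  13  11  14  12  11  16  16
  13  16  14  11  10  11  11  14  11  12  12  10]
188 [146 147 146 145 147 146 121  72  32  12  12  12  12  15  12  12  14  14
  12  11  13   9   8  10  13  12  11  10  13  12]
190 [146 146 147 146 147 147 117  62  25  10  12  11  29  33  21  14  14  14
   9  12   9  10  10  10  12  12  12  11  14  15]
192 [146 146 146 146 147 146 111  49  17  11  12  14  34  52  55  49  31  13
  11  12  11  11  12  11  10  12  16  20  30  34]
194 [146 146 146 146 146 135  97  45  20  11  10  21  43  60  66  57  34  15
  12  10   9  13  14  12  37  91 118 123 137 146]
196 [146 146 146 146 146 141 106  47  13  10  13  20  43  61  66  51  22  15
  12  12  12  17  16  17  60 123 147 147 146 146]
198 [146 145 146 145 147 146 135  95  40  18  17  22  44  62  69  51  19  12
  17  17  16  16  12  27  82 130 146 147 146 146]
200 [145 1
[... 1246 characters left out ...]
 147 145 146]
220 [146 146 146 146 146 146 146 147 145 121  77  59  61  65  86 127 146 147
 146 147 146 145 145 147 146 146 146 145 146 146]
222 [146 147 146 146 146 146 147 146 147 137 101  64  62  72 103 121 130 140
 146 146 146 146 146 145 146 146 146 146 147 146]
224 [147 145 145 144 143 139 133 129 121 115 104  92  90  95 101 100 100 115
 136 146 146 146 147 146 146 145 144 139 131 128]
0.088 [382.45776421 222.88015603] [318.24141325 265.86141327]
0.1 [382.95118412 218.02627144] [318.1113657  274.81469393]
0.12 [383.78937135 209.7693845 ] [317.85784478 292.27111562]
0.134 [384.38816706 203.86184981] [317.64583432 306.8718027 ]
0.15 [385.08500724 196.97768545] [317.35774359 326.71563493]
```

The shaft tilts only about 2°, and the tip sits about 2 mm to +y of the hole. I'll lower it to just above the mouth and measure again there.

Request:
jog_arm:
  targets:
    - {"translation": [-0.002, -0.001, 0.01], "delta_rot": [0, 0, 0], "claw": 0}
    - {"translation": [-0.002, -0.001, 0.019], "delta_rot": [0, 0, 0], "claw": 0}
    - {"translation": [-0.002, -0.001, 0.019], "delta_rot": [0, 0, 0], "claw": 0}
    - {"translation": [-0.002, -0.001, 0.019], "delta_rot": [0, 0, 0], "claw": 0}
    - {"translation": [-0.002, -0.001, 0.019], "delta_rot": [0, 0, 0], "claw": 0}
    - {"translation": [-0.002, -0.001, 0.019], "delta_rot": [0, 0, 0], "claw": 0}
    - {"translation": [-0.002, -0.001, 0.019], "delta_rot": [0, 0, 0], "claw": 0}
    - {"translation": [-0.002, -0.001, 0.019], "delta_rot": [0, 0, 0], "claw": 0}
    - {"translation": [-0.002, -0.001, 0.019], "delta_rot": [0, 0, 0], "claw": 0}
    - {"translation": [-0.002, -0.001, 0.019], "delta_rot": [0, 0, 0], "claw": 0}

```text
t: 7.35
position: [0.5181, 0.015, 0.1354]
ee_rot: [-2.649, -1.689, 0.0]
contact_force: [0.2, -0.1, -1.4]
gripper_width: 0.0145
grip_force: 30.1
```

Run:
```python
from h import *
im,p,s=snap("w4");print(p,s["t"],s["gripper_width"],s["contact_force"])
a=read_camera("scene")
cv2.imwrite("pics/s4.png",a)
A=cv2.resize(a[205:255,355:415],(480,400),interpolation=2)
W=cv2.resize(im[210:290,290:354],(320,400),interpolation=2)
cv2.imwrite("pics/e.png",np.hstack([W,A]))
```

```text
(array([0.51814026, 0.01504137, 0.135365  ]), array([-2.64869313e+00, -1.68932650e+00,  4.31562780e-05])) 7.35 0.014535585838386761 [ 0.15987152 -0.12672311 -1.38690214]
```

View pics/e.png

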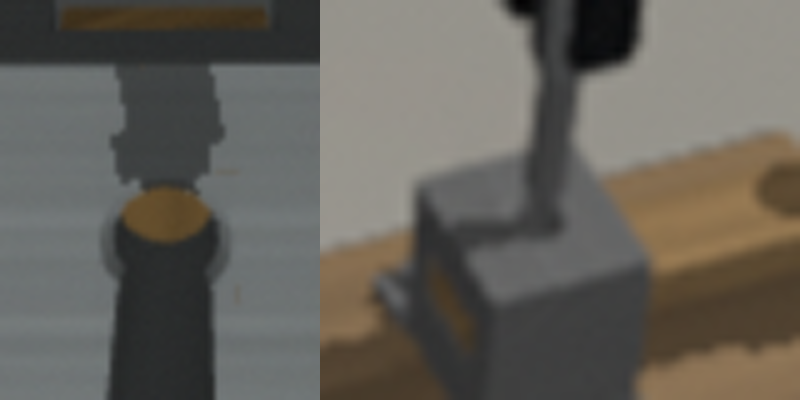

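Run:
```python
from h import *
im=cv2.imread("pics/w4.png")[225:305,296:350]
x=np.clip((cv2.resize(im,None,fx=7,fy=7,interpolation=2).astype(float)-20)*3.0,0,255).astype(np.uint8)
p=np.load("pics/w4.npy");c=at("wrist",(296+26.8,210+47),.064,p);print("c",c)
y=x.copy()
for z,r,cc,col in((.064,.00575,c,(0,0,255)),):
    pts=np.array([(proj("wrist",[cc[0]+r*np.cos(t),cc[1]+r*np.sin(t),z],p)-[296,225]+.5)*7 for t in np.linspace(0,6.3,40)]).astype(int)
    cv2.polylines(y,[pts],False,col,1)
cv2.imwrite("pics/f.png",np.hstack([x,y]))
```

```text
c [0.52165395 0.01679695]
```

View pics/f.png

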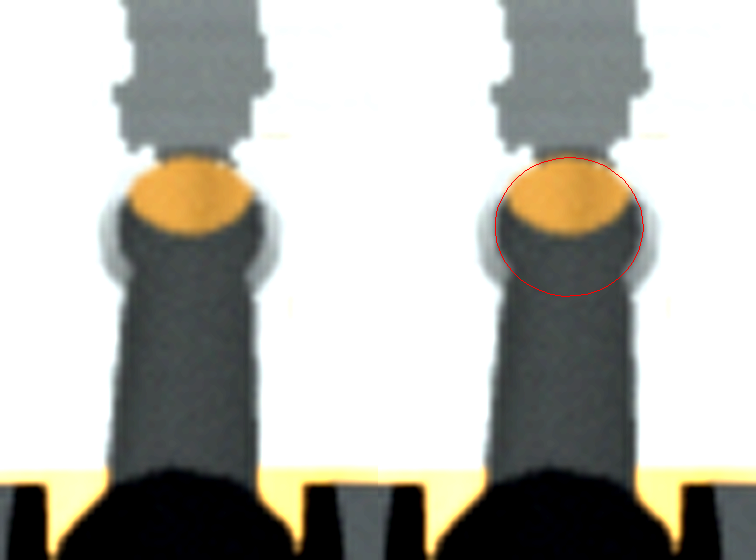

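Run:
```python
from h import *
p=np.load("pics/w4.npy");c=np.array([.52165,.0168])
f=lambda X:((proj("wrist",X,p)-[296,225]+.5)*7).round(0)
for z in(.064,.049,.048): print(z,f([*c,z]),"low edge",f([*(c-.00575*np.array([.4217,.9067])),z]))
for z in(.065,.067,.069):
  for row in (250,265,280):
    t=at("wrist",(296+188/7-.5,225+row/7-.5),z,p)-c; print(z,row,(t@[.4217,.9067]*1e3).round(1),(t@[.9067,-.4217]*1e3).round(1))
# shaft model: tip (z=zt) at offset ax along tool x, show outline rows
for zt in(.065,.067,.069):
  for ax in(-.002,0,.002):
    b=c+ax*np.array([.4217,.9067]);u=np.array([.4217,.9067])
    print(zt,ax,"tip top edge row",f([*(b+.003*u),zt])[1],"taper-start centre",f([*b,zt+.006]),"tip",f([*b,zt]),"head bottom edge",f([*(b+.008*u),zt+.046])[1])
```

```text
0.064 [191. 227.] low edge [191. 296.]
0.049 [190. 163.] low edge [190. 228.]
0.048 [190. 159.] low edge [190. 224.]
0.065 250 -1.5 -0.2
0.065 265 -2.7 -0.2
0.065 280 -4.0 -0.2
0.067 250 -0.7 -0.2
0.067 265 -1.9 -0.2
0.067 280 -3.2 -0.2
0.069 250 0.1 -0.3
0.069 265 -1.2 -0.3
0.069 280 -2.4 -0.3
0.065 -0.002 tip top edge row 220.0 taper-start centre [192. 285.] tip [191. 256.] head bottom edge 410.0
0.065 0 tip top edge row 196.0 taper-start centre [192. 261.] tip [191. 232.] head bottom edge 380.0
0.065 0.002 tip top edge row 171.0 taper-start centre [192. 236.] tip [191. 208.] head bottom edge 349.0
0.067 -0.002 tip top edge row 229.0 taper-start centre [192. 295.] tip [191. 266.] head bottom edge 424.0
0.067 0 tip top edge row 205.0 taper-start centre [192. 270.] tip [191. 241.] head bottom edge 393.0
0.067 0.002 tip top edge row 180.0 taper-start centre [192. 245.] tip [191. 217.] head bottom edge 362.0
0.069 -0.002 tip top edge row 239.0 taper-start centre [192. 305.] tip [191. 275.] head bottom edge 438.0
0.069 0 tip top edge row 214.0 taper-start centre [192. 280.] tip [191. 251.] head bottom edge 407.0
0.069 0.002 tip top edge row 189.0 taper-start centre [192. 255.] tip [191. 226.] head bottom edge 376.0
```

Request:
jog_arm:
  targets:
    - {"translation": [0.005, 0, 0], "delta_rot": [0, -2.5, 0], "claw": 0}
    - {"translation": [0.005, 0, 0], "delta_rot": [0, -2.5, 0], "claw": 0}
    - {"translation": [0.005, 0, 0.002], "delta_rot": [0, -2.5, 0], "claw": 0}
    - {"translation": [0.005, 0, 0.004], "delta_rot": [0, -2.5, 0], "claw": 0}
    - {"translation": [0.005, 0, 0.006], "delta_rot": [0, -2.5, 0], "claw": 0}
    - {"translation": [0.005, 0, 0.007], "delta_rot": [0, -2.5, 0], "claw": 0}
    - {"translation": [0.005, 0, 0.008], "delta_rot": [0, -2.5, 0], "claw": 0}
    - {"translation": [0.005, 0, 0.009], "delta_rot": [0, -2.5, 0], "claw": 0}
    - {"translation": [0.005, 0, 0.009], "delta_rot": [0, -2.5, 0], "claw": 0}
    - {"translation": [0.005, 0, 0.009], "delta_rot": [0, -2.5, 0], "claw": 0}

```text
t: 8.7
position: [0.5203, 0.0196, 0.1264]
ee_rot: [2.628, 1.676, -0.057]
contact_force: [-0.6, 0.8, 0.4]
gripper_width: 0.014
grip_force: 30.0
```

Request:
jog_arm:
  targets:
    - {"translation": [0, 0, 0.001], "delta_rot": [0, 0, 0], "claw": 0}
    - {"translation": [0, 0, 0.002], "delta_rot": [0, 0, 0], "claw": 0}
    - {"translation": [0, 0, 0.003], "delta_rot": [0, 0, 0], "claw": 0}
    - {"translation": [0, 0, 0.004], "delta_rot": [0, 0, 0], "claw": 0}
    - {"translation": [0, 0, 0.005], "delta_rot": [0, 0, 0], "claw": 0}
    - {"translation": [0, 0, 0.006], "delta_rot": [0, 0, 0], "claw": 0}
    - {"translation": [0, 0, 0.006], "delta_rot": [0, 0, 0], "claw": 0}
    - {"translation": [0, 0, 0.006], "delta_rot": [0, 0, 0], "claw": 0}
    - {"translation": [0, 0, 0.006], "delta_rot": [0, 0, 0], "claw": 0}
    - {"translation": [0, 0, 0.006], "delta_rot": [0, 0, 0], "claw": 0}

```text
t: 9.95
position: [0.5202, 0.0193, 0.1204]
ee_rot: [2.629, 1.676, -0.057]
contact_force: [0.7, -0.0, -0.2]
gripper_width: 0.0145
grip_force: 30.0
```

Run:
```python
from h import *
im,p,s=snap("w5");print(p,s["contact_force"],s["torque"])
a=read_camera("scene")
cv2.imwrite("pics/s5.png",a)
A=cv2.resize(a[195:255,355:415],(400,400),interpolation=2)
W=np.clip((cv2.resize(im[210:290,285:365],(400,400),interpolation=2).astype(float)-10)*2,0,255).astype(np.uint8)
cv2.imwrite("pics/g.png",np.hstack([W,A]))
```

```text
(array([0.52019063, 0.01933395, 0.12040856]), array([ 2.6285161 ,  1.67639414, -0.05722233])) [ 0.72450535 -0.01870864 -0.18863875] [ 0.0099742  -0.01147656  0.04879779]
```

View pics/g.png

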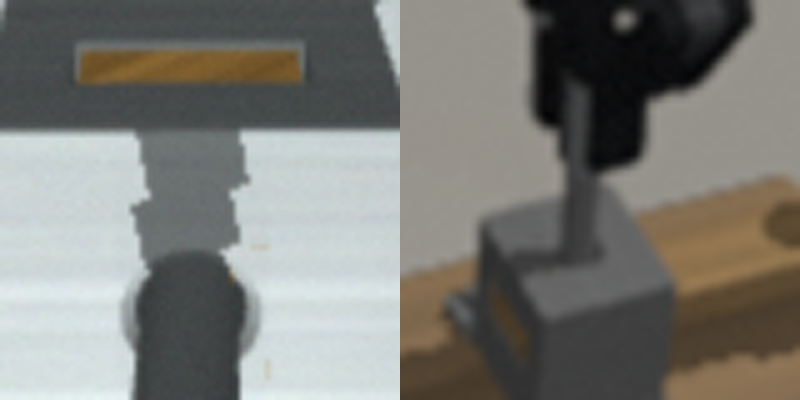

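The shaft is inside the mouth with no force showing. I'll lower it 3 mm more and release.

Request:
jog_arm:
  targets:
    - {"translation": [0, 0, 0.001], "delta_rot": [0, 0, 0], "claw": 0}
    - {"translation": [0, 0, 0.002], "delta_rot": [0, 0, 0], "claw": 0}
    - {"translation": [0, 0, 0.003], "delta_rot": [0, 0, 0], "claw": 0}
    - {"translation": [0, 0, 0.003], "delta_rot": [0, 0, 0], "claw": 0}
    - {"translation": [0, 0, 0.003], "delta_rot": [0, 0, 0], "claw": 0}
    - {"translation": [0, 0, 0.003], "delta_rot": [0, 0, 0], "claw": 0.4}
    - {"translation": [0, 0, 0.003], "delta_rot": [0, 0, 0], "claw": 0.4}
    - {"translation": [0, 0, 0.003], "delta_rot": [0, 0, 0], "claw": 0.4}
    - {"translation": [0, 0, 0.003], "delta_rot": [0, 0, 0], "claw": 0.4}
    - {"translation": [0, 0, 0.003], "delta_rot": [0, 0, 0], "claw": 0.4}

```text
t: 11.3
position: [0.5201, 0.0192, 0.1174]
ee_rot: [2.629, 1.676, -0.057]
contact_force: [-1.2, 0.5, 0.0]
gripper_width: 0.0342
grip_force: 0.0
```

Run:
```python
from h import *
im,p,s=snap("w6");print(p,s["contact_force"],s["gripper_width"])
a=read_camera("scene")
cv2.imwrite("pics/s6.png",a)
A=cv2.resize(a[185:255,355:450],(543,400),interpolation=2)
W=cv2.resize(im[210:370,270:370],(250,400),interpolation=2)
cv2.imwrite("pics/i.png",np.hstack([W,A]))
for z in(.048,.064,.094,.118): print(z,proj("scene",[.5185,.016,z]))
```

```text
(array([0.52010384, 0.01918365, 0.11740244]), array([ 2.62858838,  1.6763185 , -0.05730914])) [-1.16176445  0.48218477  0.04709459] 0.034193645332049216
0.048 [381.80046049 238.45715063]
0.064 [382.43888875 232.28775492]
0.094 [383.6686953  220.38094229]
0.118 [384.68448548 210.52354023]
```

View pics/i.png

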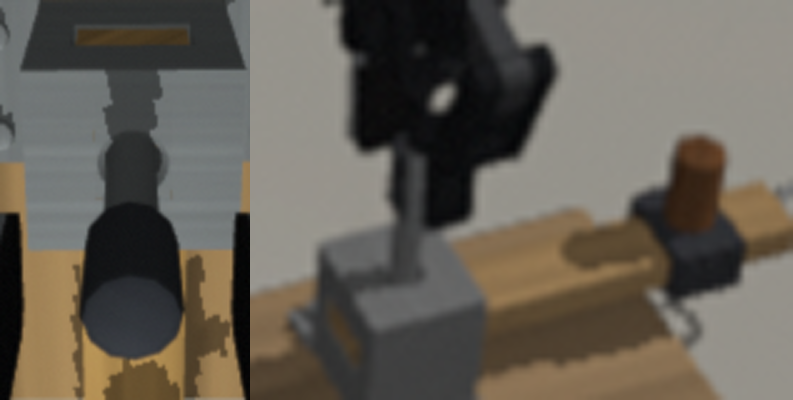

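The pin stands in the upper knuckle with its head free between the open fingers. Next I'll retreat upwards, level the tool and go over the knob.

Request:
jog_arm:
  targets:
    - {"translation": [0, 0, -0.03], "delta_rot": [0, 0, 0], "claw": 0.5}
    - {"translation": [0, 0, -0.06], "delta_rot": [0, 0, 0], "claw": 0.5}
    - {"translation": [-0.04, 0, -0.076], "delta_rot": [0, 1.2, 0], "claw": 0.5}
    - {"translation": [-0.08, 0.001, -0.075], "delta_rot": [0, 2.5, 0], "claw": 0.5}
    - {"translation": [-0.107, 0.001, -0.0735], "delta_rot": [0, 2.5, 0], "claw": 0.5}
    - {"translation": [-0.107, 0.001, -0.0735], "delta_rot": [0, 2.5, 0], "claw": 0.5}
    - {"translation": [-0.107, 0.001, -0.0735], "delta_rot": [0, 2.5, 0], "claw": 0.5}
    - {"translation": [-0.107, 0.001, -0.0735], "delta_rot": [0, 2.5, 0], "claw": 0.5}
    - {"translation": [-0.107, 0.001, -0.0735], "delta_rot": [0, 2.5, 0], "claw": 0.5}
    - {"translation": [-0.107, 0.001, -0.0735], "delta_rot": [0, 2.5, 0], "claw": 0.5}
  grip_force: 20

```text
t: 12.65
position: [0.4775, -0.0747, 0.1954]
ee_rot: [-2.648, -1.69, 0.0]
contact_force: [-0.2, -0.2, -0.9]
gripper_width: 0.0425
grip_force: 0.0
```

Run:
```python
from h import *
im,p,s=snap("w7");print(p,s["contact_force"],s["t"])
for n in("knob_top","pin"): print(n,[(np.round(np.array(d["extent"])*[640,480,640,480],1),round(d["p"],2)) for d in find_in(n,"wrist")[:2]])
a=read_camera("scene");cv2.imwrite("pics/s7.png",a)
print([(np.round(np.array(d["extent"])*[640,480,640,480],1),round(d["p"],2)) for d in find_in("pin","scene")[:2]])
h=cv2.cvtColor(im,cv2.COLOR_BGR2HSV)
print(proj("wrist",[.4785,-.0757,.083],p),proj("wrist",[.5216,.0168,.118],p))
for r in range(200,260,4): print(r,[tuple(im[r,c]) .__repr__().replace("np.uint8","") for c in ()], im[r,290:360:3,2], )
print("B");
for r in range(200,260,4): print(r, im[r,290:360:3,0])
```

```text
(array([ 0.4774525 , -0.0747386 ,  0.19537705]), array([-2.64777907e+00, -1.69043170e+00,  1.78987251e-04])) [-0.18652977 -0.1867281  -0.88806142] 12.65
knob_top [(array([324.8, 231.9,  57.6,  48.1]), 0.93)]
pin [(array([321.2,  62.1,  27. ,  37.9]), 0.68)]
[(array([382.8, 219.9,  11.7,  32.9]), 0.72)]
[320.7498006  239.53086407] [321.24738911  61.04681647]
200 [] [134 134 139 141 133 126 146  87  81  80  88  87  87  87  83 123 115  66
 114 124 134 136 133 130]
204 [] [134 136 139 142  88 126 145  97  79  79  88  88  87  87  83  88 115  66
 110 124 135 136 133 130]
208 [] [137 138 141 142  79  73  96  97  79  85  89  88  87  86  82  80  80  44
  71 124 135 136 135 129]
212 [] [153 153 153  54  13  48  83  85  80  88  87  87  87  86  83  79  59  14
  34 152 151 152 152 152]
216 [] [154 153 153  35  29  29  28  21  21  19  22  20  21  22  20  32  31  30
  35 151 152 153 152 151]
220 [] [154 153 153  46  36  38  34  23  22  21  21  22  21  21  22  37  37  37
  38 152 152 152 151 153]
224 [] [153 152 153  44  36  35  35  36  25  31  32  32  30  27  30  36  35  35
  34  50  49  47 145 152
[... 1621 characters left out ...]
  44  43  44   8  11   9   8   9  11   8   8  40  43  42
  43 101 102 104 138 143]
236 [144 145 144  54  42  44  41   8  16  22  22  23  22  17   7  37  42  42
  45 144 143 144 142 144]
240 [144 143 144  63  44  43  40  19  20  25  25  23  24  23  20  25  42  41
  44 145 143 142 143 143]
244 [144 144 144  64  44  43  33  23  24  22  22  24  26  24  24  18  42  43
  43 144 143 144 142 143]
248 [144 144 144  77  58  56  45  27  27  26  23  24  22  26  26  36  54  55
  64 144 143 143 143 143]
252 [144 144 144 144 144 139  64  40  29  28  28  27  25  23  28  62 117 145
 144 144 144 144 144 143]
256 [144 144 145 144 144 139  65  66  60  35  30  30  31  50  65  63 118 144
 144 144 144 145 144 144]
```

The knob's top is at about (322,246) in the wrist view, centred between the jaws and roughly 4 mm towards −x of the tool. I'll descend and grip it gently.

Request:
jog_arm:
  targets:
    - {"translation": [-0.004, 0, 0.05], "delta_rot": [0, 0, 0], "claw": 0.5}
    - {"translation": [-0.004, 0, 0.09], "delta_rot": [0, 0, 0], "claw": 0.5}
    - {"translation": [-0.004, 0, 0.115], "delta_rot": [0, 0, 0], "claw": 0.5}
    - {"translation": [-0.004, 0, 0.122], "delta_rot": [0, 0, 0], "claw": 0.5}
    - {"translation": [-0.004, 0, 0.122], "delta_rot": [0, 0, 0], "claw": 0.5}
    - {"translation": [-0.004, 0, 0.122], "delta_rot": [0, 0, 0], "claw": 0}
    - {"translation": [-0.004, 0, 0.122], "delta_rot": [0, 0, 0], "claw": 0}
    - {"translation": [-0.004, 0, 0.122], "delta_rot": [0, 0, 0], "claw": 0}
    - {"translation": [-0.004, 0, 0.122], "delta_rot": [0, 0, 0], "claw": 0}
    - {"translation": [-0.004, 0, 0.122], "delta_rot": [0, 0, 0], "claw": 0}
  grip_force: 20

```text
t: 14.15
position: [0.4765, -0.079, 0.075]
ee_rot: [2.648, 1.689, 0.002]
contact_force: [-1.7, -0.6, 6.5]
gripper_width: 0.0172
grip_force: 20.8
```

Request:
jog_arm:
  targets:
    - {"translation": [0.001, 0, 0], "delta_rot": [0, 0, 0], "claw": 0}
    - {"translation": [0.002, 0, 0], "delta_rot": [0, 0, 0], "claw": 0}
    - {"translation": [0.003, 0, 0], "delta_rot": [0, 0, 0], "claw": 0}
    - {"translation": [0.004, 0, 0], "delta_rot": [0, 0, 0], "claw": 0}
    - {"translation": [0.005, 0, 0], "delta_rot": [0, 0, 0], "claw": 0}
    - {"translation": [0.006, 0, 0], "delta_rot": [0, 0, 0], "claw": 0}
    - {"translation": [0.007, 0, 0], "delta_rot": [0, 0, 0], "claw": 0}
    - {"translation": [0.008, 0, 0], "delta_rot": [0, 0, 0], "claw": 0}
    - {"translation": [0.009, 0, 0], "delta_rot": [0, 0, 0], "claw": 0}
    - {"translation": [0.009, 0, 0], "delta_rot": [0, 0, 0], "claw": 0}

```text
t: 15.4
position: [0.48, -0.0712, 0.075]
ee_rot: [2.647, 1.689, 0.001]
contact_force: [-3.0, -1.1, 6.2]
gripper_width: 0.0173
grip_force: 20.8
```

```bash
cat >> h.py <<'E'
def pinrow():
    # head/shaft silhouette along the pin axis in the scene camera: rows that are dark (<40)
    a=read_camera("scene");g=cv2.cvtColor(a,6);return g[196:240:1,382],g[196:240,385]
E
python3 - <<'E'
from h import *
s=observe();print(s["position"],s["contact_force"].round(2))
for x in pinrow(): print(x)
print([(np.round(np.array(d["extent"])*[640,480,640,480],1),round(d["p"],2)) for d in find_in("pin","scene")[:2]])
E
```

```text
[ 0.48004297 -0.07123911  0.0750046 ] [-3.03 -1.11  6.2 ]
[152 152 153 153 153 153 152 152 152 152 152 152 153 155 153 153 152 145
 138 126 114 101 105 120 123 122 109  81  59  60  62  63  65  66  67  69
  68  69  67  68  68  67  66  66]
[153 152 153 153 152 152 152 153 152 153 144 113  73  47  39  28  27  27
  29  29  29  31  31  31  34  52  65  68  67  68  65  64  62  62  64  64
  62  61  63  66  67  66  67  68]
[]
```

Request:
jog_arm:
  targets:
    - {"translation": [0.0005, 0, 0], "delta_rot": [0, 0, 0], "claw": 0}
    - {"translation": [0.001, 0, 0], "delta_rot": [0, 0, 0], "claw": 0}
    - {"translation": [0.0015, 0, 0], "delta_rot": [0, 0, 0], "claw": 0}
    - {"translation": [0.002, 0, 0], "delta_rot": [0, 0, 0], "claw": 0}
    - {"translation": [0.0025, 0, 0], "delta_rot": [0, 0, 0], "claw": 0}
    - {"translation": [0.003, 0, 0], "delta_rot": [0, 0, 0], "claw": 0}
    - {"translation": [0.0035, 0, 0], "delta_rot": [0, 0, 0], "claw": 0}
    - {"translation": [0.004, 0, 0], "delta_rot": [0, 0, 0], "claw": 0}
    - {"translation": [0.0045, 0, 0], "delta_rot": [0, 0, 0], "claw": 0}
    - {"translation": [0.005, 0, 0], "delta_rot": [0, 0, 0], "claw": 0}

```text
t: 16.75
position: [0.4821, -0.0667, 0.075]
ee_rot: [2.647, 1.689, 0.001]
contact_force: [-3.0, -0.5, 6.8]
gripper_width: 0.017
grip_force: 20.8
```

Run:
```python
from h import *
s=observe();print(s["position"],s["contact_force"].round(2),s["contact_force"]@[.4217,.9067,0])
print(pinrow()[1])
```

```text
[ 0.48207522 -0.0667345   0.07498099] [-3.   -0.54  6.76] -1.7587816968495829
[153 152 152 152 152 152 152 152 152 152 154 137 107  73  47  38  29  26
  29  27  30  31  33  31  31  42  59  68  69  67  66  65  63  63  64  63
  60  61  64  65  66  66  66  68]
```

Request:
jog_arm:
  targets:
    - {"translation": [0.0005, 0, 0], "delta_rot": [0, 0, 0], "claw": 0}
    - {"translation": [0.001, 0, 0], "delta_rot": [0, 0, 0], "claw": 0}
    - {"translation": [0.0015, 0, 0], "delta_rot": [0, 0, 0], "claw": 0}
    - {"translation": [0.002, 0, 0], "delta_rot": [0, 0, 0], "claw": 0}
    - {"translation": [0.0025, 0, 0], "delta_rot": [0, 0, 0], "claw": 0}
    - {"translation": [0.003, 0, 0], "delta_rot": [0, 0, 0], "claw": 0}
    - {"translation": [0.003, 0, 0], "delta_rot": [0, 0, 0], "claw": 0}
    - {"translation": [0.003, 0, 0], "delta_rot": [0, 0, 0], "claw": 0}
    - {"translation": [0.003, 0, 0], "delta_rot": [0, 0, 0], "claw": 0}
    - {"translation": [0.003, 0, 0], "delta_rot": [0, 0, 0], "claw": 0}

```text
t: 18.05
position: [0.4834, -0.064, 0.075]
ee_rot: [2.647, 1.689, 0.001]
contact_force: [-2.6, 0.0, 7.3]
gripper_width: 0.0171
grip_force: 20.8
```

Run:
```python
from h import *
s=observe();print(s["position"],s["contact_force"].round(2),s["contact_force"]@[.4217,.9067,0])
print(pinrow()[1])
```

```text
[ 0.48337211 -0.06395176  0.07500011] [-2.65  0.03  7.29] -1.089125023322862
[152 152 152 152 152 152 152 152 152 152 153 153 152 152 152 152 152 152
 153 153 152 154 152 126  82  49  36  32  29  30  32  33  34  34  33  41
  51  58  64  66  66  65  67  68]
```

The pin has dropped, about 12 px in the scene view. I'll release the knob, rise, and come over the pin with shut fingers.

Request:
jog_arm:
  targets:
    - {"translation": [0, 0, 0], "delta_rot": [0, 0, 0], "claw": 0.5}
    - {"translation": [0, 0, 0], "delta_rot": [0, 0, 0], "claw": 0.5}
    - {"translation": [0, 0, 0], "delta_rot": [0, 0, 0], "claw": 0.5}
    - {"translation": [0, 0, -0.04], "delta_rot": [0, 0, 0], "claw": 0.5}
    - {"translation": [0, 0, -0.08], "delta_rot": [0, 0, 0], "claw": 0.5}
    - {"translation": [0.04, 0, -0.08], "delta_rot": [0, 0, 0], "claw": 0.5}
    - {"translation": [0.09, -0.001, -0.08], "delta_rot": [0, 0, 0], "claw": 0.3}
    - {"translation": [0.09, -0.001, -0.08], "delta_rot": [0, 0, 0], "claw": 0}
    - {"translation": [0.09, -0.001, -0.08], "delta_rot": [0, 0, 0], "claw": 0}
    - {"translation": [0.09, -0.001, -0.08], "delta_rot": [0, 0, 0], "claw": 0}

```text
t: 19.35
position: [0.5191, 0.0178, 0.1531]
ee_rot: [-2.649, -1.688, 0.002]
contact_force: [-0.5, -0.0, 0.3]
gripper_width: -0.0001
grip_force: 0.0
```

Run:
```python
from h import *
im,p,s=snap("w8");print(p,s["contact_force"].round(2),s["gripper_width"],s["t"])
print([(np.round(np.array(d["extent"])*[640,480,640,480],1),round(d["p"],2)) for d in find_in("pin","wrist")[:2]])
a=cv2.cvtColor(read_camera("scene"),6);cv2.imwrite("pics/s8.png",a)
for r in range(210,242,2): print(r,a[r,372:396])
print([proj("scene",[.5182,.016,z]).round(1) for z in (.088,.095,.1)],[proj("wrist",[.5205,.018,z],p).round(1) for z in (.064,.088,.095,.1)])
```

```text
(array([0.51913701, 0.01776073, 0.15307033]), array([-2.64923401e+00, -1.68798790e+00,  1.54873014e-03])) [-0.52 -0.03  0.26] -0.0001420465689988169 19.35
[(array([326.3, 261.6,  31.3,  43.7]), 0.79)]
210 [145 146 146 146 145 145 146 144 145 146 145 145 146 145 145 146 146 145
 146 145 145 145 145 145]
212 [145 145 145 145 146 145 146 146 144 145 145 146 146 145 145 145 145 145
 145 145 145 146 146 146]
214 [146 145 146 145 145 146 145 146 146 146 146 145 145 146 145 146 146 146
 146 145 146 145 145 145]
216 [145 146 146 146 146 146 146 146 146 146 146 146 146 145 146 146 146 145
 146 145 146 145 145 145]
218 [146 145 145 145 146 146 146 145 138 127 127 132 139 145 146 146 146 144
 146 145 146 146 145 145]
220 [146 145 145 146 147 145 114  66  50  47  48  49  60  87 127 146 146 146
 146 145 147 145 146 146]
222 [145 145 145 145 146 126  78  42  44  46  47  46  47  52  93 133 146 146
 146 146 146 146 146 146]
224 [145 144 143 139 134 105  51  27  30  35  36  37  36  39  71 109 136 146
 146 146 146 146 145 145]
226 [110 105 101 102 103  79  37  25  26  28  30  31  30  41  79 100 109 12
[... 209 characters left out ...]
100 104 108 110 110 110]
232 [ 62  62  61  61  62  58  44  33  30  29  31  34  41  71  95 101 100 100
 100 101 103 112 117 120]
234 [ 61  63  62  63  62  63  61  58  61  61  69  75  82  94 100 102 101 101
 100 100 101 102 111 119]
236 [ 55  75  88  87  87  93  93  95  99 101 103 102 102 101 101 100 100 102
 102 101 101 100 101 105]
238 [ 49  70  93 101 103 101 100 100 101 100 101 102 103 103 102 101 100 101
  98  94  89  84  77  75]
240 [ 49  49  59  87 102 102 102 101 101 101 101  95  92  90  85  76  71  67
  65  64  63  62  64  65]
[array([383.5, 222.9]), array([383.8, 220.1]), array([384., 218.])] [array([320.5, 249.9]), array([320.5, 265.2]), array([320.5, 270.3]), array([320.5, 274.2])]
```

Request:
jog_arm:
  targets:
    - {"translation": [0, 0.001, 0.02], "delta_rot": [0, 0, 0], "claw": 0}
    - {"translation": [0, 0.001, 0.035], "delta_rot": [0, 0, 0], "claw": 0}
    - {"translation": [0, 0.001, 0.039], "delta_rot": [0, 0, 0], "claw": 0}
    - {"translation": [0, 0.001, 0.041], "delta_rot": [0, 0, 0], "claw": 0}
    - {"translation": [0, 0.001, 0.042], "delta_rot": [0, 0, 0], "claw": 0}
    - {"translation": [0, 0.001, 0.043], "delta_rot": [0, 0, 0], "claw": 0}
    - {"translation": [0, 0.001, 0.044], "delta_rot": [0, 0, 0], "claw": 0}
    - {"translation": [0, 0.001, 0.044], "delta_rot": [0, 0, 0], "claw": 0}
    - {"translation": [0, 0.001, 0.044], "delta_rot": [0, 0, 0], "claw": 0}
    - {"translation": [0, 0.001, 0.044], "delta_rot": [0, 0, 0], "claw": 0}

```text
t: 20.75
position: [0.5207, 0.0182, 0.1095]
ee_rot: [2.649, 1.689, 0.0]
contact_force: [0.3, -0.5, 0.0]
gripper_width: 0.0
grip_force: 0.0
```

Request:
jog_arm:
  targets:
    - {"translation": [0, 0, 0.0005], "delta_rot": [0, 0, 0], "claw": 0}
    - {"translation": [0, 0, 0.001], "delta_rot": [0, 0, 0], "claw": 0}
    - {"translation": [0, 0, 0.0015], "delta_rot": [0, 0, 0], "claw": 0}
    - {"translation": [0, 0, 0.002], "delta_rot": [0, 0, 0], "claw": 0}
    - {"translation": [0, 0, 0.0025], "delta_rot": [0, 0, 0], "claw": 0}
    - {"translation": [0, 0, 0.003], "delta_rot": [0, 0, 0], "claw": 0}
    - {"translation": [0, 0, 0.003], "delta_rot": [0, 0, 0], "claw": 0}
    - {"translation": [0, 0, 0.003], "delta_rot": [0, 0, 0], "claw": 0}
    - {"translation": [0, 0, 0.003], "delta_rot": [0, 0, 0], "claw": 0}
    - {"translation": [0, 0, 0.003], "delta_rot": [0, 0, 0], "claw": 0}

```text
t: 22.0
position: [0.5207, 0.0181, 0.1065]
ee_rot: [-2.649, -1.689, 0.0]
contact_force: [-0.5, 0.9, -0.4]
gripper_width: 0.0002
grip_force: 0.0
```

Request:
jog_arm:
  targets:
    - {"translation": [0, 0, 0.0004], "delta_rot": [0, 0, 0], "claw": 0}
    - {"translation": [0, 0, 0.0008], "delta_rot": [0, 0, 0], "claw": 0}
    - {"translation": [0, 0, 0.0012], "delta_rot": [0, 0, 0], "claw": 0}
    - {"translation": [0, 0, 0.0016], "delta_rot": [0, 0, 0], "claw": 0}
    - {"translation": [0, 0, 0.002], "delta_rot": [0, 0, 0], "claw": 0}
    - {"translation": [0, 0, 0.0022], "delta_rot": [0, 0, 0], "claw": 0}
    - {"translation": [0, 0, 0.0024], "delta_rot": [0, 0, 0], "claw": 0}
    - {"translation": [0, 0, 0.0025], "delta_rot": [0, 0, 0], "claw": 0}
    - {"translation": [0, 0, 0.0025], "delta_rot": [0, 0, 0], "claw": 0}
    - {"translation": [0, 0, 0.0025], "delta_rot": [0, 0, 0], "claw": 0}

```text
t: 23.25
position: [0.5208, 0.0182, 0.1041]
ee_rot: [2.649, 1.689, 0.0]
contact_force: [-0.4, 0.0, 2.0]
gripper_width: -0.0001
grip_force: 0.9
```

Request:
jog_arm:
  targets:
    - {"translation": [0, 0, 0.0002], "delta_rot": [0, 0, 0], "claw": 0}
    - {"translation": [0, 0, 0.0004], "delta_rot": [0, 0, 0], "claw": 0}
    - {"translation": [0, 0, 0.0006], "delta_rot": [0, 0, 0], "claw": 0}
    - {"translation": [0, 0, 0.0008], "delta_rot": [0, 0, 0], "claw": 0}
    - {"translation": [0, 0, 0.001], "delta_rot": [0, 0, 0], "claw": 0}
    - {"translation": [0, 0, 0.001], "delta_rot": [0, 0, 0], "claw": 0}
    - {"translation": [0, 0, 0.001], "delta_rot": [0, 0, 0], "claw": 0}
    - {"translation": [0, 0, 0.001], "delta_rot": [0, 0, 0], "claw": 0}
    - {"translation": [0, 0, 0.001], "delta_rot": [0, 0, 0], "claw": 0}
    - {"translation": [0, 0, 0.001], "delta_rot": [0, 0, 0], "claw": 0}

```text
t: 24.5
position: [0.5207, 0.0182, 0.1029]
ee_rot: [-2.649, -1.689, 0.0]
contact_force: [-0.6, 0.9, 3.9]
gripper_width: -0.0002
grip_force: 2.0
```

Run:
```python
from h import *
s=observe();print(s["position"],s["contact_force"].round(2))
g=cv2.cvtColor(read_camera("scene"),6)
for r in range(216,242,2): print(r,g[r,372:396])
```

```text
[0.52071537 0.01816611 0.10294197] [-0.6   0.85  3.92]
216 [148 149 148 117  55  37  52  66  59  35  13  12  14  15  14  15  20  69
 126 149 149 147 148 148]
218 [148 148 142 106  47  41  59  66  55  27  12  15  15  16  14  13  28  91
 135 148 148 148 147 147]
220 [148 148 143 108  48  40  61  67  52  22  13  17  17  13  15  12  34 108
 145 149 148 147 147 147]
222 [147 148 147 138 106  68  62  67  51  17  14  15  14  15  15  24  69 124
 148 148 148 148 147 148]
224 [147 147 145 142 135 104  68  67  59  39  30  30  34  41  68  99 132 148
 149 148 149 148 147 147]
226 [111 106 102 103 104  81  40  36  39  36  31  30  31  40  81 101 110 129
 134 130 129 124 117 112]
228 [100 100 101 102 102  77  35  25  29  30  31  31  35  49  84 101 101 103
 109 113 114 114 115 115]
230 [ 92  82  82  82  73  50  27  27  29  29  31  31  34  51  83 101 101 101
 101 105 109 111 112 112]
232 [ 64  63  62  63  62  55  36  29  29  30  29  32  40  72  97 102 101 101
 101 102 104 113 119 121]
234 [ 62  63  62  63  62  63  61  59  57  58  64  70  80  96 102 103 103 102
 101 101 101 104 113 122]
236 [ 56  76  89  89  89  94  95  96 101 102 105 104 103 102 102 102 102 103
 103 102 103 102 102 106]
238 [ 51  70  94 104 102 102 102 102 102 102 102 104 105 103 104 102 102 102
 101  95  89  85  77  75]
240 [ 50  49  61  87 104 104 103 102 102 101 101  97  93  91  87  77  73  69
  65  65  64  63  64  65]
```

Request:
jog_arm:
  targets:
    - {"translation": [0, 0, 0.0003], "delta_rot": [0, 0, 0], "claw": 0}
    - {"translation": [0, 0, 0.0006], "delta_rot": [0, 0, 0], "claw": 0}
    - {"translation": [0, 0, 0.0009], "delta_rot": [0, 0, 0], "claw": 0}
    - {"translation": [0, 0, 0.0012], "delta_rot": [0, 0, 0], "claw": 0}
    - {"translation": [0, 0, 0.0015], "delta_rot": [0, 0, 0], "claw": 0}
    - {"translation": [0, 0, 0.0018], "delta_rot": [0, 0, 0], "claw": 0}
    - {"translation": [0, 0, 0.002], "delta_rot": [0, 0, 0], "claw": 0}
    - {"translation": [0, 0, 0.002], "delta_rot": [0, 0, 0], "claw": 0}
    - {"translation": [0, 0, 0.002], "delta_rot": [0, 0, 0], "claw": 0}
    - {"translation": [0, 0, 0.002], "delta_rot": [0, 0, 0], "claw": 0}

```text
t: 25.8
position: [0.521, 0.0183, 0.1023]
ee_rot: [2.649, 1.689, 0.001]
contact_force: [-3.9, 1.5, 12.4]
gripper_width: 0.0001
grip_force: 5.9
```

Request:
jog_arm:
  targets:
    - {"translation": [0, 0, 0.0002], "delta_rot": [0, 0, 0], "claw": 0}
    - {"translation": [0, 0, 0.0004], "delta_rot": [0, 0, 0], "claw": 0}
    - {"translation": [0, 0, 0.0006], "delta_rot": [0, 0, 0], "claw": 0}
    - {"translation": [0, 0, 0.0008], "delta_rot": [0, 0, 0], "claw": 0}
    - {"translation": [0, 0, 0.001], "delta_rot": [0, 0, 0], "claw": 0}
    - {"translation": [0, 0, 0.001], "delta_rot": [0, 0, 0], "claw": 0}
    - {"translation": [0, 0, 0.001], "delta_rot": [0, 0, 0], "claw": 0}
    - {"translation": [0, 0, 0.001], "delta_rot": [0, 0, 0], "claw": 0}
    - {"translation": [0, 0, 0.001], "delta_rot": [0, 0, 0], "claw": 0}
    - {"translation": [0, 0, 0.001], "delta_rot": [0, 0, 0], "claw": 0}

```text
t: 27.05
position: [0.5211, 0.0184, 0.1022]
ee_rot: [-2.649, -1.689, -0.001]
contact_force: [-4.8, 2.1, 17.0]
gripper_width: 0.0001
grip_force: 8.6
```

Run:
```python
from h import *
s=observe();print(s["position"],s["contact_force"].round(2),s["torque"].round(2))
g=cv2.cvtColor(read_camera("scene"),6)
for r in range(220,242,2): print(r,g[r,372:396])
```

```text
[0.52113242 0.01836983 0.10217305] [-4.82  2.1  17.01] [ 0.26  1.09 -0.05]
220 [148 147 127  81  41  44  63  69  50  17  14  18  16  13  16  14  47 117
 148 148 147 148 147 148]
222 [147 148 148 137  98  55  63  61  41  13  12  13  13  14  14  24  76 128
 148 148 147 148 148 148]
224 [147 147 145 141 125  91  64  65  49  27  26  31  34  43  69  94 128 148
 150 149 148 148 148 148]
226 [111 106 102 103 104  79  44  46  44  39  35  30  32  46  82 102 110 128
 134 130 129 123 118 113]
228 [101 101 101 102 102  76  30  26  28  29  31  30  34  49  84 100 101 103
 109 113 114 114 114 114]
230 [ 91  82  81  81  71  46  26  27  28  30  31  33  35  56  87 101 100 101
 102 105 110 112 112 112]
232 [ 64  62  63  63  62  51  35  27  29  29  29  32  40  73  97 103 101 101
 101 102 105 112 119 121]
234 [ 62  63  63  63  62  63  59  55  55  57  64  69  81  96 102 102 104 103
 102 101 102 104 113 121]
236 [ 56  76  88  88  89  95  94  97 101 103 105 105 103 102 102 102 102 104
 104 102 102 103 102 107]
238 [ 51  71  94 103 103 101 102 102 102 103 103 104 104 104 104 103 101 102
 100  96  90  85  77  75]
240 [ 50  49  61  87 104 103 103 103 102 103 102  96  93  92  87  78  72  69
  65  65  64  64  65  66]
```

Run:
```python
from h import *
g7=cv2.cvtColor(cv2.imread("pics/s7.png"),6);g8=cv2.imread("pics/s8.png",0)
for r in range(204,228,2): print(r,g7[r,374:396])
# model fit of head cylinder silhouette in scene: params x,y,ztop, tilts
from scipy.optimize import minimize
from scipy.ndimage import gaussian_filter
def render(cam,X,pose=None,S=4,box=(365,195,40,50)):
    x,y,z,ax,ay=X;u=np.array([ax,ay,1]);u/=np.linalg.norm(u);e1=np.cross(u,[0,1,0]);e1/=np.linalg.norm(e1);e2=np.cross(u,e1)
    P=[]
    for h in(0,-.024):
        for t in np.linspace(0,6.28,40): P.append((proj(cam,np.array([x,y,z])+u*h+.008*(np.cos(t)*e1+np.sin(t)*e2),pose)-box[:2]+.5)*S)
    m=np.zeros((box[3]*S,box[2]*S),np.uint8);cv2.fillConvexPoly(m,cv2.convexHull(np.array(P,np.float32)).round().astype(np.int32),255)
    return cv2.resize(m,(box[2],box[3]),interpolation=cv2.INTER_AREA)/255.
def fit(g,z0,xy=(.5182,.016)):
    b=(365,195,40,50);I=g[b[1]:b[1]+b[3],b[0]:b[0]+b[2]].astype(float)
    d=np.clip((75-I)/40,0,1)          # darkness of the head
    best=None
    for z in np.arange(z0-.012,z0+.0121,.002):
        f=lambda q:((render("scene",[xy[0]+q[0]*.001*-.71,xy[1]+q[0]*.001*-.70,z,q[1]*-.071,q[1]*-.07],None)-d)**2)[rlo:rhi].sum()
        rlo,rhi=0,44
        r=minimize(f,[0,0],method="Nelder-Mead",options=dict(initial_simplex=[[0,0],[2,0],[0,1]],maxiter=60))
        print(round(z,4),r.x.round(2),round(r.fun,2))
print("s7");fit(g7,.118);print("s8");fit(g8,.092)
```

```text
204 [148 148 147 148 148 148 148 148 148 147 147 147 147 148 148 148 148 148
 148 148 148 148]
206 [148 148 148 148 148 148 148 148 148 148 147 148 149 148 148 148 147 148
 148 148 147 148]
208 [148 148 148 148 149 147 134 116 108 101  95 108 126 141 148 148 147 148
 148 148 147 148]
210 [149 149 148 149 148 124  77  48  44  46  47  47  52  76 125 148 147 148
 148 147 147 148]
212 [148 147 148 149 148 109  42  38  45  48  47  48  46  55 116 148 149 147
 147 147 148 148]
214 [147 148 148 148 140  98  35  26  28  31  34  34  32  54 119 148 149 148
 148 148 148 148]
216 [148 148 149 149 133  87  34  27  28  29  28  29  33  71 126 148 148 148
 148 148 148 148]
218 [148 148 148 148 118  58  26  27  30  29  29  29  39  88 133 148 148 148
 148 147 148 148]
220 [147 148 148 149 129  82  34  27  29  29  29  31  54 112 144 148 148 149
 148 148 147 148]
222 [147 148 149 150 149 130  83  42  35  36  39  68 106 137 148 149 148 148
 148 148 148 148]
224 [145 141 135 130 122 102  70  58  61  65  70  89 103 116 138 148 149 148
 148 148 148 147]
226 [102 103 103 103 102  84  60  59  63  66  76  93 100 102 110 129 134 131
 129 123 118 113]
s7Traceback (most recent call last):
  File "<stdin>", line 23, in <module>
  File "<stdin>", line 21, in fit
    res = _minimize_neldermead(fun, x0, args, callback, bounds=bounds,
                               **options)
    fxcc = func(xcc)
    fx = function(np.copy(x), *(wrapper_args + args))
  File "<stdin>", line 19, in <lambda>
  File "<stdin>", line 11, in render
  File "h.py", line 16, in proj
    k=get_calibration(c)
ValueError: time passes only in moves, steps and waits
```

Request:
jog_arm:
  targets:
    - {"translation": [0, 0, 0.0002], "delta_rot": [0, 0, 0], "claw": 0}
    - {"translation": [0, 0, 0.0004], "delta_rot": [0, 0, 0], "claw": 0}
    - {"translation": [0, 0, 0.0006], "delta_rot": [0, 0, 0], "claw": 0}
    - {"translation": [0, 0, 0.0008], "delta_rot": [0, 0, 0], "claw": 0}
    - {"translation": [0, 0, 0.001], "delta_rot": [0, 0, 0], "claw": 0}
    - {"translation": [0, 0, 0.001], "delta_rot": [0, 0, 0], "claw": 0}
    - {"translation": [0, 0, 0.001], "delta_rot": [0, 0, 0], "claw": 0}
    - {"translation": [0, 0, 0.001], "delta_rot": [0, 0, 0], "claw": 0}
    - {"translation": [0, 0, 0.001], "delta_rot": [0, 0, 0], "claw": 0}
    - {"translation": [0, 0, 0.001], "delta_rot": [0, 0, 0], "claw": 0}

```text
t: 28.35
position: [0.5212, 0.0184, 0.1021]
ee_rot: [2.649, 1.689, 0.001]
contact_force: [-7.4, 0.5, 22.8]
gripper_width: 0.0
grip_force: 11.3
```

Run:
```python
from h import *
s=observe();print(s["position"],s["contact_force"].round(2),s["torque"].round(2))
im=read_camera("wrist");cv2.imwrite("pics/w9.png",im);g=cv2.cvtColor(im,6);g8=cv2.cvtColor(cv2.imread("pics/w8.png"),6)
print("w8")
for r in range(232,312,5): print(r,g8[r,296:356:3])
print("now")
for r in range(232,332,5): print(r,g[r,290:362:3])
```

```text
[0.52123164 0.01841939 0.10205937] [-7.44  0.55 22.83] [ 0.26  1.5  -0.06]
w8
232 [106 105 105 106 104 103  60  61  60  60  61  60  61  60  61  93 104 104
 103 103]
237 [107 107 106 106 107 103  68  62  60  61  61  61  61  60  67 105 105 104
 104 105]
242 [104 105 104 104 105  97  61  48  38  22  25  32  59  61  61 105 104 104
 103 104]
247 [112 112 112 111 112 109  41  16  17  18  18  17  18  19 110 111 111 111
 111 111]
252 [107 108 108 109 107  90  15  15  17  17  17  17  18  16  34 108 107 108
 106 107]
257 [106 106 107 106 107  87  14  16  20  30  40  38  36  21  16 101 107 106
 106 106]
262 [107 107 106 106 106 100  17  39  41  43  41  42  41  42  39  54 106 107
 107 108]
267 [113 112 113 113 113 110  34  42  44  45  44  43  43  43  42  41 110 112
 111 112]
272 [106 106 106 107 106 105  51  45  45  46  45  45  45  44  43  59 106 105
 105 106]
277 [108 108 109 108 107 108 107  63  50  50  50  50  48  47  88 106 106 105
 106 106]
282 [112 112 108 112 116 115 114 113 113 112 111 111 113 113 112 110 101 102
 110 111]
287 [130 131  94 117 142 138 128 127 128 137 135 138 134 128 123 
[... 1562 characters left out ...]
115]
297 [118 117 117 118 116  51  50  49  50  14   8   4  49  51  50  50  29  66
 118 116 117 117 116 117]
302 [120 120 119 120 116  49  50  51  51  15   7   7  49  50  50  50  42  21
 117 118 117 116 116 117]
307 [ 53  25  24  23  31  50  49  49  51   9   6   7  47  50  50  50  47   9
  23  25  26 116 117 116]
312 [  9   9   7  10  36  49  51  50  51  10   7   8  47  51  50  50  49   8
   8  10  10   7  51 121]
317 [  9  10  10  10  46  51  51  50  50  10   8   7  46  50  50  49  50  11
  10   9   8   9  10 113]
322 [  7  10   9   8  47  50  50  50  50   9   8   8  47  50  50  50  50  14
   7   7   7  11   7 103]
327 [ 9  8 11 10 50 49 49 50 48 11 10  7 46 51 49 49 49 18 12 12 11 10 11 44]
```

The pin is stuck 5 mm short. Its head leans about 2.4 mm to the tool's +y and the pin wedges there. I'll back off, grip the head over the hole so it stands straight, and press again.

Request:
jog_arm:
  targets:
    - {"translation": [0, -0.0007, -0.03], "delta_rot": [0, 0, 0], "claw": 0.4}
    - {"translation": [0, -0.0007, -0.03], "delta_rot": [0, 0, 0], "claw": 0.4}
    - {"translation": [0, -0.0007, -0.03], "delta_rot": [0, 0, 0], "claw": 0.4}
    - {"translation": [0, -0.0007, -0.03], "delta_rot": [0, 0, 0], "claw": 0.4}
    - {"translation": [0, -0.0007, -0.005], "delta_rot": [0, 0, 0], "claw": 0.4}
    - {"translation": [0, -0.0007, 0.01], "delta_rot": [0, 0, 0], "claw": 0.4}
    - {"translation": [0, -0.0007, 0.01], "delta_rot": [0, 0, 0], "claw": 0.4}
    - {"translation": [0, -0.0007, 0.01], "delta_rot": [0, 0, 0], "claw": 0}
    - {"translation": [0, -0.0007, 0.01], "delta_rot": [0, 0, 0], "claw": 0}
    - {"translation": [0, -0.0007, 0.01], "delta_rot": [0, 0, 0], "claw": 0}
  grip_force: 40

```text
t: 29.65
position: [0.5205, 0.0184, 0.0895]
ee_rot: [2.648, 1.689, 0.001]
contact_force: [-0.6, -0.6, 0.4]
gripper_width: 0.0138
grip_force: 39.0
```

Run:
```python
from h import *
s=observe();print(s["position"],s["contact_force"].round(2),s["torque"].round(2),s["gripper_width"],s["position"]@[.9067,-.4217,0])
g=cv2.cvtColor(read_camera("scene"),6)
for r in range(220,242,2): print(r,g[r,372:396])
```

```text
[0.52046534 0.01841667 0.08954771] [-0.62 -0.65  0.43] [0.01 0.03 0.01] 0.013786614168669184 0.46413961749134786
220 [148 115  50  18  12  15  19  44  57  58  39  11  13  11  12  13  11  11
  10  11  11  14  17  25]
222 [138 101  46  15  11  12  24  47  65  66  45  16  12  13  10  11  10  12
  29  60  99 119 125 132]
224 [148 119  62  18   8  14  32  53  65  63  40  15  14  16  15  15  12  17
  63 123 149 150 148 148]
226 [113 107  92  74  60  55  55  59  65  59  34  16  14  15  17  16  14  25
  77 119 131 123 118 113]
228 [ 92 100  92  84  93  83  59  61  68  53  24  14  16  16  14  15  13  27
  83 112 116 115 114 115]
230 [ 63  64  62  63  73  65  50  62  69  50  17  11  15  14  15  15  17  40
  85 106 111 112 112 113]
232 [ 64  64  64  63  63  54  48  60  69  55  30  24  30  48  69  82  88  96
 102 102 105 113 120 122]
234 [ 62  64  64  64  64  63  59  54  54  50  53  54  71  95 102 104 104 104
 103 102 102 105 114 121]
236 [ 57  62  65  63  63  64  63  64  76  88  99 105 104 103 103 103 103 104
 103 103 103 103 104 108]
238 [ 50  56  62  65  64  63  65  79  90  97 102 105 105 104 104 103 102 103
 101  96  90  85  78  75]
240 [ 50  50  53  60  64  66  77  94 103 103 102  97  94  92  87  78  73  69
  67  66  65  64  65  66]
```

Request:
jog_arm:
  targets:
    - {"translation": [0, 0, 0.0004], "delta_rot": [0, 0, 0], "claw": 0}
    - {"translation": [0, 0, 0.0008], "delta_rot": [0, 0, 0], "claw": 0}
    - {"translation": [0, 0, 0.0012], "delta_rot": [0, 0, 0], "claw": 0}
    - {"translation": [0, 0, 0.0016], "delta_rot": [0, 0, 0], "claw": 0}
    - {"translation": [0, 0, 0.002], "delta_rot": [0, 0, 0], "claw": 0}
    - {"translation": [0, 0, 0.0024], "delta_rot": [0, 0, 0], "claw": 0}
    - {"translation": [0, 0, 0.0028], "delta_rot": [0, 0, 0], "claw": 0}
    - {"translation": [0, 0, 0.003], "delta_rot": [0, 0, 0], "claw": 0}
    - {"translation": [0, 0, 0.003], "delta_rot": [0, 0, 0], "claw": 0}
    - {"translation": [0, 0, 0.003], "delta_rot": [0, 0, 0], "claw": 0}

```text
t: 30.95
position: [0.5208, 0.0185, 0.0888]
ee_rot: [2.648, 1.689, 0.001]
contact_force: [-7.7, 1.1, 17.9]
gripper_width: 0.014
grip_force: 40.9
```

Run:
```python
from h import *
s=observe();print(s["position"],s["contact_force"].round(2),s["torque"].round(2))
im=read_camera("wrist");cv2.imwrite("pics/w10.png",im)
g=cv2.cvtColor(read_camera("scene"),6)
for r in range(228,240,2): print(r,g[r,372:396])
```

```text
[0.52075564 0.01850646 0.08876281] [-7.75  1.09 17.85] [ 0.1   1.25 -0.02]
228 [ 83  83  82  83  94  84  58  62  69  51  19  13  15  16  15  14  12  31
  88 114 115 115 116 115]
230 [ 64  63  62  63  73  66  52  63  66  45  16  12  16  16  17  16  16  44
  85 106 111 112 112 113]
232 [ 65  63  63  63  64  55  50  62  69  53  28  20  28  36  58  77  86  95
 103 103 105 113 120 122]
234 [ 63  64  62  64  64  62  58  55  55  50  51  52  70  90  99 104 104 103
 102 102 102 105 114 121]
236 [ 56  62  64  64  65  64  63  63  64  80  98 104 105 104 103 103 103 104
 103 103 103 103 103 107]
238 [ 49  55  62  64  65  63  65  79  89  96 103 104 105 104 103 103 102 103
 102  96  90  86  78  76]
```

Request:
jog_arm:
  targets:
    - {"translation": [0, -0.0005, 0], "delta_rot": [0, 0, 0], "claw": 0}
    - {"translation": [0, -0.001, 0], "delta_rot": [0, 0, 0], "claw": 0}
    - {"translation": [-0.0003, -0.0015, 0], "delta_rot": [0, 0, 0], "claw": 0}
    - {"translation": [-0.0003, -0.0015, 0], "delta_rot": [0, 0, 0], "claw": 0}
    - {"translation": [-0.0003, -0.0015, 0], "delta_rot": [0, 0, 0], "claw": 0}
    - {"translation": [-0.0003, -0.0015, 0], "delta_rot": [0, 0, 0], "claw": 0}
    - {"translation": [-0.0003, -0.0015, 0], "delta_rot": [0, 0, 0], "claw": 0}
    - {"translation": [-0.0003, -0.0015, 0], "delta_rot": [0, 0, 0], "claw": 0}
    - {"translation": [-0.0003, -0.0015, 0], "delta_rot": [0, 0, 0], "claw": 0}
    - {"translation": [-0.0003, -0.0015, 0], "delta_rot": [0, 0, 0], "claw": 0}

```text
t: 32.3
position: [0.5206, 0.0185, 0.0888]
ee_rot: [2.646, 1.688, 0.005]
contact_force: [-2.9, -0.2, 14.8]
gripper_width: 0.0138
grip_force: 40.5
```

Request:
jog_arm:
  targets:
    - {"translation": [0, -0.0008, 0.0003], "delta_rot": [0, 0, 0], "claw": 0}
    - {"translation": [0, -0.0012, 0.0006], "delta_rot": [0, 0, 0], "claw": 0}
    - {"translation": [0, -0.0013, 0.0009], "delta_rot": [0, 0, 0], "claw": 0}
    - {"translation": [0, -0.0014, 0.0012], "delta_rot": [0, 0, 0], "claw": 0}
    - {"translation": [0, -0.0015, 0.0015], "delta_rot": [0, 0, 0], "claw": 0}
    - {"translation": [0, -0.0015, 0.0015], "delta_rot": [0, 0, 0], "claw": 0}
    - {"translation": [0, -0.0015, 0.0015], "delta_rot": [0, 0, 0], "claw": 0}
    - {"translation": [0, -0.0015, 0.0015], "delta_rot": [0, 0, 0], "claw": 0}
    - {"translation": [0, -0.0015, 0.0015], "delta_rot": [0, 0, 0], "claw": 0}
    - {"translation": [0, -0.0015, 0.0015], "delta_rot": [0, 0, 0], "claw": 0}

```text
t: 33.55
position: [0.5206, 0.0187, 0.0887]
ee_rot: [2.644, 1.687, 0.008]
contact_force: [-3.6, -4.0, 20.4]
gripper_width: 0.0142
grip_force: 41.1
```

```bash
cat > fit.py <<'E'
import h
from h import *
C={c:get_calibration(c) for c in("scene","wrist")}
h.get_calibration=lambda c:C[c]
from scipy.optimize import minimize
def render(cam,x,y,z,ax,ay,pose,box,S=6):
    u=np.array([ax,ay,1]);u/=np.linalg.norm(u);e1=np.cross(u,[0,1,0]);e1/=np.linalg.norm(e1);e2=np.cross(u,e1)
    P=[(proj(cam,np.array([x,y,z])+u*k+.008*(np.cos(t)*e1+np.sin(t)*e2),pose)-box[:2]+.5)*S for k in(0,-.024) for t in np.linspace(0,6.28,30)]
    m=np.zeros((box[3]*S,box[2]*S),np.uint8);cv2.fillConvexPoly(m,cv2.convexHull(np.array(P,np.float32)).round().astype(np.int32),255)
    return cv2.resize(m,(box[2],box[3]),interpolation=cv2.INTER_AREA)/255.
def fit(cam,g,box,z,thr,pose=None,xy=(.5195,.0165)):
    I=g[box[1]:box[1]+box[3],box[0]:box[0]+box[2]].astype(float);d=np.clip((thr-I)/15+.5,0,1)
    f=lambda q:((render(cam,xy[0]+q[0]*.001,xy[1]+q[1]*.001,z,q[2]*.02,q[3]*.02,pose,box)-d)**2).sum()
    best=min((minimize(f,[a,b,0,0],method="Nelder-Mead",options=dict(initial_simplex=[[a,b,0,0],[a+2,b,0,0],[a,b+2,0,0],[a,b,1,0],[a,b,0,1]],maxiter=150)) for a,b in((0,0),)),key=lambda r:r.fun)
    return best.x.round(2),round(best.fun,2)
E
python3 - <<'E'
from fit import *
g7=cv2.cvtColor(cv2.imread("pics/s7.png"),6);g8=cv2.imread("pics/s8.png",0)
w7=cv2.cvtColor(cv2.imread("pics/w7.png"),6);w8=cv2.cvtColor(cv2.imread("pics/w8.png"),6);p7=np.load("pics/w7.npy");p8=np.load("pics/w8.npy")
print("s7",fit("scene",g7,(370,202,28,21),.118,85))
print("w7",fit("wrist",w7,(300,30,45,55),.118,50,p7))
for z in(.086,.088,.09,.092,.094,.096):
    print(z,"s8",fit("scene",g8,(370,212,28,20),z,50),"w8",fit("wrist",w8,(300,236,55,46),z,50,p8))
E
```

```text
s7 (array([-0.67,  2.58,  0.41, -0.42]), np.float64(9.23))
w7 (array([ 1.23,  0.32, -0.73, -0.96]), np.float64(47.97))
0.086 s8 (array([ 1.86,  0.77,  0.12, -0.02]), np.float64(8.64)) w8 (array([ 3.59, -1.32,  3.48,  0.89]), np.float64(43.68))
0.088 s8 (array([ 0.55,  2.58, -0.66, -0.11]), np.float64(9.38)) w8 (array([ 3.93, -0.52,  3.74,  0.98]), np.float64(55.08))
0.09 s8 (array([-0.76,  4.51,  0.42, -1.08]), np.float64(9.53)) w8 (array([4.06, 1.34, 2.28, 5.59]), np.float64(63.48))
0.092 s8 (array([-2.2 ,  5.9 , -1.88, -0.1 ]), np.float64(10.07)) w8 (array([4.99, 1.4 , 4.81, 3.51]), np.float64(56.04))
0.094 s8 (array([-3.4 ,  7.55, -2.33,  0.26]), np.float64(10.17)) w8 (array([3.73, 0.27, 0.69, 0.03]), np.float64(141.06))
0.096 s8 (array([-5.05, 10.12,  0.  , -2.62]), np.float64(10.73)) w8 (array([ 3.71,  1.07, -0.4 , -0.19]), np.float64(166.22))
```

Evidence is mixed. The shut fingertips stopped hard at a nominal 88.1 mm, exactly the seated height, and the scene fit gives about 88 mm as well. I'll release, back off and look.

Request:
jog_arm:
  targets:
    - {"translation": [0, 0.0015, -0.003], "delta_rot": [0, 0, 0], "claw": 0}
    - {"translation": [0, 0.0015, -0.003], "delta_rot": [0, 0, 0], "claw": 0.4}
    - {"translation": [0, 0.0015, -0.003], "delta_rot": [0, 0, 0], "claw": 0.4}
    - {"translation": [0, 0.0015, -0.003], "delta_rot": [0, 0, 0], "claw": 0.4}
    - {"translation": [0, 0.0015, -0.04], "delta_rot": [0, 0, 0], "claw": 0.4}
    - {"translation": [0, 0.0015, -0.068], "delta_rot": [0, 0, 0], "claw": 0.2}
    - {"translation": [0, 0.0015, -0.068], "delta_rot": [0, 0, 0], "claw": 0}
    - {"translation": [0, 0.0015, -0.068], "delta_rot": [0, 0, 0], "claw": 0}
    - {"translation": [0, 0.0015, -0.068], "delta_rot": [0, 0, 0], "claw": 0}
    - {"translation": [0, 0.0015, -0.068], "delta_rot": [0, 0, 0], "claw": 0}

```text
t: 34.8
position: [0.5177, 0.0188, 0.1512]
ee_rot: [-2.648, -1.689, 0.003]
contact_force: [-0.6, -0.2, 0.5]
gripper_width: -0.0001
grip_force: 0.0
```

Run:
```python
from fit import *
im,p,s=snap("w11");print(p,s["contact_force"].round(2),s["t"])
w=cv2.cvtColor(im,6);a=read_camera("scene");cv2.imwrite("pics/s11.png",a);g=cv2.cvtColor(a,6)
for r in range(214,242,2): print(r,g[r,372:396])
for r in range(228,300,4): print(r,w[r,300:352:3])
for z in(.086,.088,.09,.092): print(z,"s",fit("scene",g,(370,212,28,20),z,50))
```

```text
(array([0.51772759, 0.01881997, 0.15119238]), array([-2.64764874, -1.68858711,  0.00300432])) [-0.63 -0.22  0.48] 34.8
214 [146 146 145 146 146 145 145 146 146 146 146 145 146 145 146 145 146 146
 146 145 146 145 146 145]
216 [146 147 145 146 147 146 146 146 146 146 146 146 146 145 146 145 146 146
 146 146 146 146 145 145]
218 [146 145 145 147 145 146 146 146 147 146 146 147 146 146 146 146 145 145
 146 146 146 146 145 146]
220 [145 146 145 146 146 146 146 139 126 114 107 109 118 135 146 146 146 146
 145 145 146 146 146 146]
222 [146 145 146 146 147 146 123  77  49  44  45  45  47  61 101 136 145 146
 145 145 145 146 146 146]
224 [146 144 143 138 135 127  92  39  39  45  47  47  46  46  54 100 136 146
 147 146 146 146 145 145]
226 [110 105 102 102 103  96  67  28  27  29  32  34  35  35  53  86 108 128
 133 129 128 122 116 110]
228 [ 99  99 100  99 102  92  60  26  27  29  29  29  29  34  63  90  99 102
 108 111 112 113 113 112]
230 [100  98  90  87  87  68  42  26  27  30  29  30  30  36  69  94 100 100
 101 104 107 110 110 111]
232 [ 74  64  61  61  63  57  41  27  27  27  29  29  
[... 1423 characters left out ...]
48  48  48  49  49  48  47  47 106 109 109 108 107]
280 [109 109 109 109 110 108  78  50  52  52  52  66 105 108 107 107 107 107]
284 [114 113 105 116 116 115 113 114 115 115 116 118 115 114 112 102 100 109]
288 [132 130  74 140 141 132 126 128 131 136 137 139 130 126 122  71  64  76]
292 [131  91  73 140 141 133 125 128 130 136 137 137 130 127 121  71  65 120]
296 [131 109  46  47  48  45   5   7  12  46  47  48  48 125 121  71  64 113]
0.086 s (array([-1.07,  3.02,  0.79, -1.56]), np.float64(10.03))
0.088 s (array([-3.05,  4.59,  0.44, -1.16]), np.float64(10.03))
0.09 s (array([-3.49,  6.75,  1.25, -1.77]), np.float64(10.35))
0.092 s (array([-4.83,  8.96,  0.88, -1.33]), np.float64(10.34))
```

The head is now upright and about 29 mm below its resting height on the bar, with no shaft visible under it. It looks seated, so I'll make one last centred, gentle press to confirm.

Request:
jog_arm:
  targets:
    - {"translation": [0, 0.002, 0.025], "delta_rot": [0, 0, 0], "claw": 0}
    - {"translation": [0, 0.002, 0.042], "delta_rot": [0, 0, 0], "claw": 0}
    - {"translation": [0, 0.002, 0.046], "delta_rot": [0, 0, 0], "claw": 0}
    - {"translation": [0, 0.002, 0.048], "delta_rot": [0, 0, 0], "claw": 0}
    - {"translation": [0, 0.002, 0.049], "delta_rot": [0, 0, 0], "claw": 0}
    - {"translation": [0, 0.002, 0.05], "delta_rot": [0, 0, 0], "claw": 0}
    - {"translation": [0, 0.002, 0.051], "delta_rot": [0, 0, 0], "claw": 0}
    - {"translation": [0, 0.002, 0.0515], "delta_rot": [0, 0, 0], "claw": 0}
    - {"translation": [0, 0.002, 0.0515], "delta_rot": [0, 0, 0], "claw": 0}
    - {"translation": [0, 0.002, 0.0515], "delta_rot": [0, 0, 0], "claw": 0}

```text
t: 36.15
position: [0.5212, 0.018, 0.1021]
ee_rot: [2.648, 1.689, 0.002]
contact_force: [-0.4, 0.0, 5.2]
gripper_width: -0.0004
grip_force: 2.6
```

Contact came at 88.1 mm, which is the seated height and the same hard stop as under 20 N. I'll retreat and hand in.

Request:
jog_arm:
  targets:
    - {"translation": [0, 0, -0.03], "delta_rot": [0, 0, 0], "claw": 0}
    - {"translation": [0, 0, -0.07], "delta_rot": [0, 0, 0], "claw": 0}
    - {"translation": [0, 0, -0.1], "delta_rot": [0, 0, 0], "claw": 0}
    - {"translation": [0, 0, -0.1], "delta_rot": [0, 0, 0], "claw": 0}
    - {"translation": [0, 0, -0.1], "delta_rot": [0, 0, 0], "claw": 0}
    - {"translation": [0, 0, -0.1], "delta_rot": [0, 0, 0], "claw": 0}
    - {"translation": [0, 0, -0.1], "delta_rot": [0, 0, 0], "claw": 0}
    - {"translation": [0, 0, -0.1], "delta_rot": [0, 0, 0], "claw": 0}
    - {"translation": [0, 0, -0.1], "delta_rot": [0, 0, 0], "claw": 0}
    - {"translation": [0, 0, -0.1], "delta_rot": [0, 0, 0], "claw": 0}

```text
t: 37.4
position: [0.5204, 0.018, 0.2009]
ee_rot: [-2.649, -1.689, 0.0]
contact_force: [0.3, -0.0, -0.2]
gripper_width: -0.0001
grip_force: 0.0
```

Run:
```python
from h import *
g=cv2.cvtColor(read_camera("scene"),6)
for r in range(218,240,2): print(r,g[r,376:390])
print(sign_off())
```

```text
218 [143 144 143 143 144 145 144 144 144 144 144 143 143 143]
220 [144 144 144 137 124 115 107 108 116 133 144 145 143 143]
222 [145 144 121  76  48  45  44  44  47  59 100 133 144 144]
224 [132 127  90  39  40  44  46  46  46  46  56 100 134 144]
226 [100  90  58  26  25  30  31  34  35  36  54  85 107 125]
228 [99 87 54 25 26 28 29 29 29 35 67 92 98 99]
230 [86 66 39 24 27 28 26 29 30 37 74 94 98 98]
232 [ 61  51  33  27  27  26  28  29  30  43  81 100 100  99]
234 [ 61  60  57  49  38  33  39  46  66  86  96 100 100 100]
236 [ 63  75  85  86  85  87  95 101 100 100  99  99 100 100]
238 [ 99 100  99  99 100  99 100 101 102 101 100  99  98  99]
the job is handed in; nothing more can be done
None
```

The pin is through both knuckles and the bar, its head measured down on the bracket, and the job was handed in at about 37 s; sign-off gave no verdict, and my highest wrist reading while pressing was about 24 N.

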